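Stack a tub on the x-y slide and step its dots under the pointer

TASK

Lift the white tub with the red and blue dots out of its lane in the grey tray, stand it upright on the cork mat and let go, then take it the other way round, by its long sides, and set it gently on the matching tub on the x-y slide so that its feet drop into the lid's corner recesses; let go of it there. Then move the slide so that the red dot stops right under the fixed pointer, pause for about a second, move on until the blue dot is right under the pointer, and leave it there. Leave the green tub and the other things in the tray where they are.

Things in the scene. Friction and masses are not known exactly. Their poses are not given: they have to be found in the camera images.
- tub: white closed tub, 66 mm (own x) by 52 (y), 52 tall, flat upright sides from 6 mm up; about 0.15 kg. Four round corner feet at x +-21.5, y +-14.5 mm: 10 mm diameter, 6 high, with ball-round tips. Origin at the centre of its underside (foot tips). It starts in one of the tray's two lanes, whose walls stand 3 mm off its long sides: grip it there across its short ends (66 mm, along x)
- dot_red (a point): centre of the red dot, 10 mm diameter, on the tub's lid at own x = +24, y = 0, z = 52 mm
- dot_blue (a point): centre of the blue dot, 10 mm diameter, on the tub's lid at own x = 0, y = -18, z = 52 mm
- tray: pale grey fixed tray, 340 mm (x) by 400 mm (y), walls 30 mm high, 4 thick, floor 4 thick. Origin at the centre of its underside. Two lanes along x, open at both ends, 100 mm long (x -110 to -10 mm), centres at y +150 and +87 mm; lane walls 5 mm thick, tops 48 mm above the table
- mat: flat cork mat, fixed, 120 mm (x) by 110 mm (y), 4 mm thick, on the table between tray and stand; origin at the centre of its underside
- stand: grey fixed stand with x-y slides along its own x and y. Base 12 mm high, x -230 to +100, y -100 to +120 mm; column 36 by 22 mm at x = 0, y = +105 mm, 212 mm tall; its arm, 16 mm wide, runs toward -y at 194 to 210 mm height and holds the pointer. Origin on the table right under the pointer
- pointer (a point): tip of the fixed orange pointer, 143 mm above the table; it clears the lid of a seated tub by 10 mm
- nest (a point): centre of the top of the lower tub's lid (66 mm x, 52 mm y), fixed on the blue carrier; 86 mm above the table, axes as the stand's. Recesses 13 mm square, 5 deep at x +-21.5, y +-14.5. The tub fits long side along x, either way round; seated, its origin is 5 mm below this. Cheeks at x +-37 to +-41 mm, 36 mm wide, rise 36 mm above this: hold the tub by its long sides here (52 mm, along y)
- handle (a point): top centre of the carrier's handle: black upright round post, 18 mm diameter, 60 mm long, top 108 mm above the table, standing 115 mm from the nest toward the stand's -x. Taken by it, the carrier can be moved in x and y; about 2 to 4 N, it stays where left
- bridge (a joint): travel of the carrier along the stand's +x (m), 0 to 0.16; at 0.12 the nest is level with the pointer in x; starts near 0, clear of the pointer for loading
- carrier (a joint): travel of the carrier along the stand's +y (m), -0.04 to 0.04; at 0 the nest is level with the pointer in y
- green_tub: plain green tub of the same size without dots, in the other lane; bystander; origin at the centre of its underside
- wine_bottle: dark glass wine bottle lying along the tray's x, 76 mm diameter, 300 mm long; bystander; origin below its middle, on the tray floor
- pet0: clear PET bottle with a blue twist cap, 64 mm diameter, 205 mm tall, standing at the back of the tray; bystander; origin at the centre of its underside
- pet1: clear PET bottle with a white twist cap, 64 mm diameter, 205 mm tall, standing at the back of the tray; bystander; origin at the centre of its underside
- pet2: clear PET bottle with a red twist cap, 64 mm diameter, 205 mm tall, standing at the back of the tray; bystander; origin at the centre of its underside
- brush: bottle brush with stainless handle lying along the tray's x, 36 mm thick, 250 mm long; bystander; origin below its middle
- coaster: round blue ceramic coaster with a white face, 90 mm diameter, 8 mm thick, on the tray; bystander; origin at the centre of its underside

How it is judged:
By the outcome, as a careful person would: the job done as asked, in the order asked, and still so for the second after the job is handed in, with the robot touching nothing.
It also fails if it takes over 72 s, if anything falls off the work surface, if the arm or the gripper's body presses on something with over 40 N, if the wrist force passes 120 N, or if a joint passes its speed limit or range.

ROBOT

A 6-joint arm with a two-finger parallel gripper is mounted at the origin on the work surface. World frame = base frame: x ahead of the robot, y to its left, z up, the work surface at z = 0. Lengths are in m, angles in rad, forces in N, time in s.
With the tool pointing down it reaches from about 0.35 to 1 m from the base axis. Payload 7.1 kg.
Tool frame: the origin (TCP) lies midway between the tips of the shut fingers; the grasp point (between the pads) lies r.hold_point_z behind it (r.hold_point_z is the distance from the TCP to the grasp point, in m); z points along the fingers, y is the direction in which the jaws open and shut (so a half turn about z gives the same grasp; the last joint's range is limited). The gripper opens to 85 mm and grips with 20 to 120 N. Pads are 22 mm wide; open, the fingers measure 114 mm over their backs; the gripper's body (76 mm by 85 mm) begins 54 mm behind the grasp point. The pads swing forward as they close: fully open they stand 13 mm farther back than shut.
Start: joints at [-1.283, 0.423, 1.63, -0, 1.089, -0.019], TCP at [0.189, -0.596, 0.231] pointing down, gripper open.
Joint ranges: [-3, 3], [-0.9, 2.11], [0.09, 2.58], [-1.31, 4.45], [0.11, 2.69], [-2.54, 2.54]. Speed limits (rad/s): [2.39, 2.39, 3.01, 3.14, 3.14, 3.14].

INTERFACE

Orientations are given as a unit quaternion [w, x, y, z].
In Python, from cell import r gives the robot as it stands.
- The arm moves only by the tool apply_moves, never from a script. Its argument "rows" is a list of rows, each an object of numbers: "grip": the finger opening in mm, from 0 to 85.4; "dx", "dy", "dz": the shift along the tool's x, y, z in units of 30 mm (1.0 is 30 mm); "ax", "ay", "az": the turn, a rotation vector about the tool's x, y, z in units of 6 degrees (1.0 is 6 degrees). A call has 1 to 8 rows; each row is the pose to reach, as a shift and turn from the pose measured when the call began, along the tool's axes at that moment; what a row does not reach only later rows make up. A row lasts 1/12 s, in which the tool goes at most 41.7 mm and 7.16 degrees, less where a joint would pass 70% of its speed; a pose out of reach is approached as far as the arm can. A call with a gripper value outside its range is refused whole. The fingers move at their own pace and stop on an object; "newtons" is the grip in N (left out, the last holds). Time passes only in rows, so rows that repeat a pose let the fingers close. It gives the time, the measured TCP pose, the force and the opening at its end, in the units of the state.
- r.get_state(): the state, without advancing time (a new reading comes with each control period).
- r.read_camera(name): name is "scene" or "top" or "wrist"; returns the picture (384x512x3 uint8, red, green, blue); there is no depth.
- r.calibration(name): a dict with "intrinsics" (3x3 intrinsics, pixels), "camera_from_world" (4x4, takes a point from world to camera coordinates). Camera axes: x right, y down, z forward; pixel columns grow to the right and rows downward; lengths in m; the calibration is good to about 2 mm. A picture is of the moment at which its call begins: read the wrist's pose just before it. calibration takes no time and is no camera call; for the wrist camera it gives the pose at the moment of the call.
- r.hand_in(): hands the job in, once; it reports no verdict.
Trained networks look in the newest picture that a camera, given by its name, has taken for a name from the list of things; names that differ only in an ending like _2 or _b are one class to them, and where a whole thing is asked for, a point or a joint stands for the part that bears it (a point fixed in the world has none). Each returns a list of dicts, best first, with "conf" (0 to 1); they miss things now and then, are a little off and sometimes report something else, mostly with a low value. They report only what shows in the picture. A call takes as long as a camera call.
- r.search_frame(camera, name): "box" ([left, top, width, height] in pixels, round what is visible of it).
- r.trace(camera, name): "region" (384x512 bool, what is visible of it) and "box" ([left, top, width, height] in pixels, round what is visible of it).
The state is a dict: "time_s": time; "q": joint angles; "dq": joint speeds; "joint_efforts": joint torques, N m; "position": TCP position; "tool_rot": TCP orientation; "force": force on the tool from outside, world axes, zero at the start; "wrist_torque": the same for the moment, N m; "opening": finger opening in m.
Only numpy, scipy, OpenCV 4.12 (cv2) and the standard library are available. Lean on these libraries where they do the work, as an engineer would, in place of code of your own. Each camera call takes 0.05 s, during which the arm holds its last target.

## Working session

There is one attempt and no reset: what is moved stays moved. The work goes in short steps, Python scripts to look and compute and a tool call to move; the robot and the scene stay as the last step left them, time stands still between calls to the robot, and variables do not carry over. Pictures are saved under pics/ and viewed, and the job is handed in when it is done.

Besides the shell and the picture viewer there is one more tool, called as name([rows], argument=value, ...), one row to a line, values as JSON. apply_moves: Moves the arm, as the interface text tells. Its arguments: {"type":"object","properties":{"rows":{"type":"array","items":{"type":"object","properties":{"grip":{"type":"number"},"dx":{"type":"number"},"dy":{"type":"number"},"dz":{"type":"number"},"ax":{"type":"number"},"ay":{"type":"number"},"az":{"type":"number"}}}},"newtons":{"type":"number"}},"required":["rows"]}

```bash
mkdir -p pics; ls
python3 - <<'E'
from cell import r
import cv2,numpy as np
np.set_printoptions(precision=4,suppress=True)
s=r.get_state(); print(s, r.hold_point_z)
for n in ["scene","top","wrist"]:
    im=r.read_camera(n); cv2.imwrite(f"pics/{n}0.png",im[:,:,::-1])
    c=r.calibration(n); print(n,np.array(c["intrinsics"]),np.array(c["camera_from_world"]))
E
```

```text
pics
{'time_s': 0.0, 'q': array([-1.283 ,  0.4238,  1.6307,  0.    ,  1.0886, -0.019 ]), 'dq': array([ 0.0002,  0.0006, -0.0004, -0.0002,  0.0021, -0.0006]), 'joint_efforts': array([ -0.0028, -55.7385, -28.1742,  -0.0003,   0.0071,   0.    ]), 'position': array([ 0.1886, -0.5953,  0.2305]), 'tool_rot': array([-0.0008,  0.9883,  0.1528, -0.0001]), 'force': array([-0.0422, -0.0521,  0.2101]), 'wrist_torque': array([0.0031, 0.0188, 0.0144]), 'opening': 0.08541887681327372} 0.0187
scene [[439.2301   0.     255.9677]
 [  0.     439.2301 190.4288]
 [  0.       0.       1.    ]] [[-0.7953  0.606   0.0172  0.532 ]
 [ 0.4203  0.5716 -0.7047 -0.0961]
 [-0.4369 -0.5532 -0.7093  1.3422]
 [ 0.      0.      0.      1.    ]]
top [[397.8196   0.     259.157 ]
 [  0.     397.8196 197.8441]
 [  0.       0.       1.    ]] [[-0.0242 -0.9997 -0.0054 -0.1251]
 [-0.984   0.0248 -0.1765  0.5808]
 [ 0.1765  0.001  -0.9843  0.9687]
 [ 0.      0.      0.      1.    ]]
wrist [[330.6403   0.     254.3275]
 [  0.     330.6403 193.2376]
 [  0.       0.       1.    ]] [[ 0.3034 -0.9529  0.     -0.6251]
 [-0.9025 -0.2873  0.3209 -0.0436]
 [-0.3057 -0.0974 -0.9471  0.3793]
 [ 0.      0.      0.      1.    ]]
```

View pics/scene0.png

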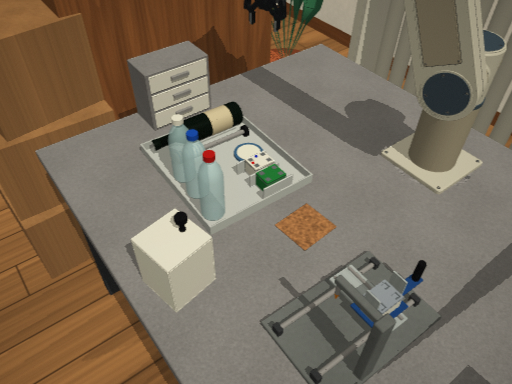

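View pics/top0.png

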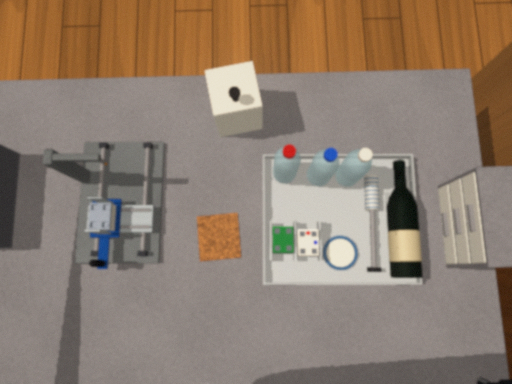

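View pics/wrist0.png

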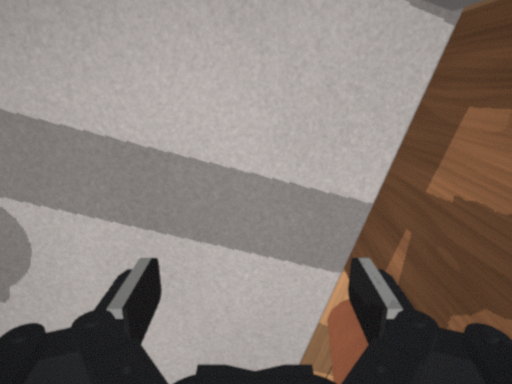

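```bash
cat > h.py <<'E'
from cell import r
import cv2,numpy as np
np.set_printoptions(precision=4,suppress=True)
def px2w(c,u,v,z):
    K=np.array(c["intrinsics"]);T=np.array(c["camera_from_world"])
    R=T[:3,:3];t=T[:3,3]; o=-R.T@t; d=R.T@np.linalg.solve(K,[u,v,1.])
    return o+d*(z-o[2])/d[2]
def w2px(c,p):
    K=np.array(c["intrinsics"]);T=np.array(c["camera_from_world"])
    q=K@(T[:3,:3]@np.array(p)+T[:3,3]); return q[:2]/q[2]
E
python3 - <<'E'
from h import *
for n in ["top","scene"]:
    im=r.read_camera(n); c=r.calibration(n)
    for name in ["tub","dot_red","dot_blue","nest","handle","mat","pointer","tray","green_tub"]:
        for d in r.search_frame(n,name)[:2]:
            b=d["box"]; print(n,name,round(d["conf"],2),np.round(b,1))
    a=im[:,:,::-1]
    if n=="top":
        cv2.imwrite("pics/top1a.png",cv2.resize(a[190:280,60:180],None,fx=6,fy=6,interpolation=cv2.INTER_CUBIC))
        cv2.imwrite("pics/top1b.png",cv2.resize(a[195:290,180:340],None,fx=5,fy=5,interpolation=cv2.INTER_CUBIC))
    else:
        cv2.imwrite("pics/sc1a.png",cv2.resize(a[240:384,250:450],None,fx=4,fy=4,interpolation=cv2.INTER_CUBIC))
        cv2.imwrite("pics/sc1b.png",cv2.resize(a[120:260,200:350],None,fx=4,fy=4,interpolation=cv2.INTER_CUBIC))
E
```

```text
top tub 0.59 [296.9 228.2  19.1  29.7]
top tub 0.45 [ 84.4 199.1  35.5  66.5]
top dot_red 0.75 [298.7 230.4  19.5  24.6]
top dot_blue 0.95 [294.4 228.8  23.4  24.9]
top dot_blue 0.21 [338.1 147.8  31.7  37.9]
top nest 0.77 [ 89.9 198.8  31.6  70. ]
top handle 0.98 [ 87.  197.5  34.5  72.3]
top mat 0.7 [199.4 212.8  45.   50. ]
top mat 0.69 [272.4 225.   20.3  30.6]
top pointer 0.84 [ 45.8 141.9 120.1 126.5]
top tray 0.77 [264.7 153.4 156.2 130.7]
top green_tub 0.85 [268.8 226.5  24.9  31.5]
scene tub 0.73 [244.9 151.7  30.2  22.1]
scene dot_red 0.74 [244.8 151.2  31.6  25.4]
scene dot_red 0.61 [168.8 115.8  16.7  67.4]
scene dot_blue 0.94 [245.6 150.1  24.6  25. ]
scene nest 0.8 [356.  260.1  68.3  68.7]
scene handle 0.88 [349.1 262.6  74.2  62.6]
scene mat 0.76 [277.6 202.8  56.9  45.1]
scene pointer 0.82 [263.2 249.7 180.5 134.3]
scene pointer 0.16 [247.  153.2  25.   16.5]
scene tray 0.59 [138.2 116.2 176.  118.4]
scene green_tub 0.62 [257.5 161.6  28.7  23.2]
scene green_tub 0.27 [275.5 203.   58.2  47. ]
```

View pics/top1a.png

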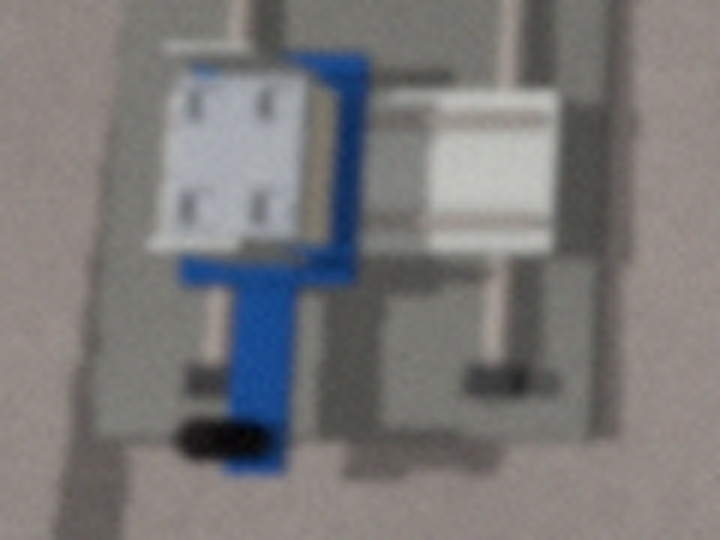

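View pics/top1b.png

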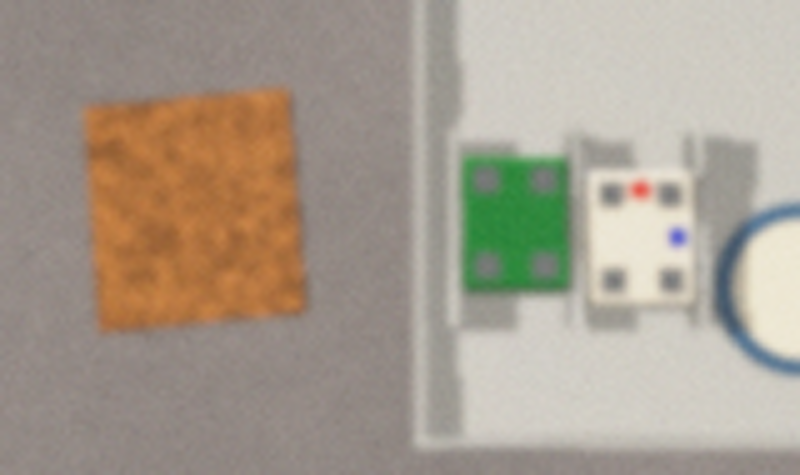

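View pics/sc1a.png

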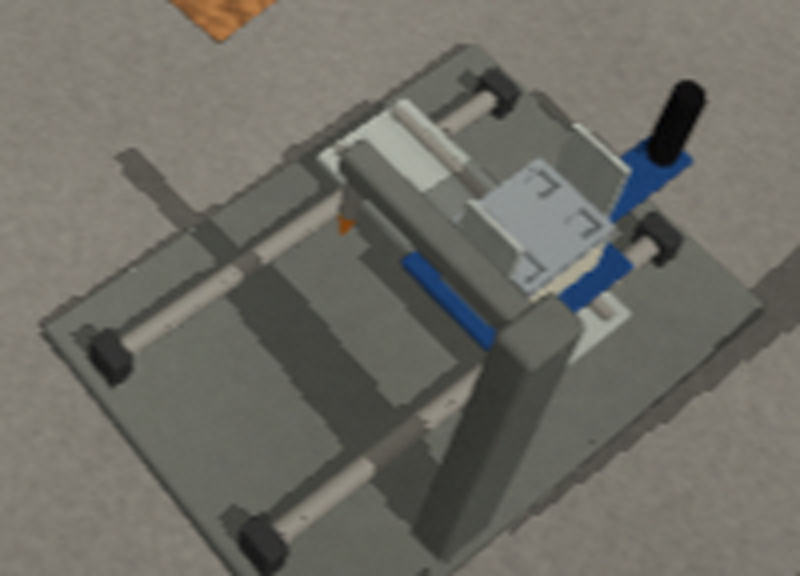

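View pics/sc1b.png

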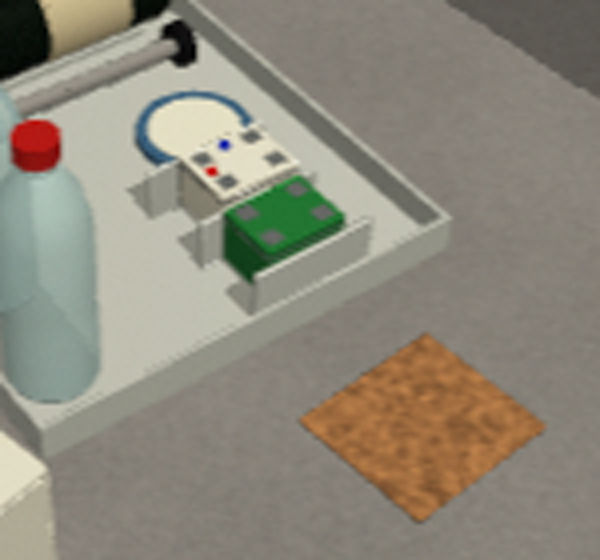

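Run:
```python
from h import *
c=r.calibration("top")
def A(x,y): return ((x+.5)/6-.5+60,(y+.5)/6-.5+190)
def B(x,y): return ((x+.5)/5-.5+180,(y+.5)/5-.5+195)
T=np.array(c["camera_from_world"]); print("cam",-T[:3,:3].T@T[:3,3])
print("lid rec",[px2w(c,*B(*p),.051) for p in [(612,194),(670,194),(614,280),(671,280)]])
print("red",px2w(c,*B(641,189),.056),"blue",px2w(c,*B(678,237),.056))
print("mat",[px2w(c,*B(*p),.004)[:2] for p in [(86,107),(290,90),(305,312),(102,331)]])
n=[px2w(c,*A(*p),.086)[:2] for p in [(193,105),(267,105),(187,208),(260,207)]]
print("nest",n,np.mean(n,0))
print("handle",px2w(c,*A(195,438),.108))
print("green",[px2w(c,*B(*p),.056)[:2] for p in [(463,157),(570,157),(464,292),(570,292)]])
print("tray corners bottom",[px2w(c,*B(*p),.03)[:2] for p in [(416,447)]])
im=r.read_camera("top"); a=im[:,:,::-1]
cv2.imwrite("pics/top2.png",cv2.resize(a[130:280,30:180],None,fx=4,fy=4,interpolation=cv2.INTER_CUBIC))
```

```text
cam [ 0.3975 -0.1405  1.0553]
lid rec [array([ 0.4838, -0.2453,  0.051 ]), array([ 0.4831, -0.2745,  0.051 ]), array([ 0.4407, -0.2444,  0.051 ]), array([ 0.44 , -0.273,  0.051])]
red [ 0.4855 -0.2594  0.056 ] blue [ 0.461  -0.2768  0.056 ]
mat [array([0.5411, 0.028 ]), array([ 0.5475, -0.0809]), array([ 0.4301, -0.0871]), array([0.4229, 0.0192])]
nest [array([0.5586, 0.2746]), array([0.5578, 0.2441]), array([0.516 , 0.2749]), array([0.5156, 0.2451])] [0.537  0.2597]
handle [0.4224 0.2578 0.108 ]
green [array([ 0.5038, -0.1706]), array([ 0.5025, -0.2244]), array([ 0.4364, -0.169 ]), array([ 0.4351, -0.2218])]
tray corners bottom [array([ 0.3606, -0.1433])]
```

View pics/top2.png

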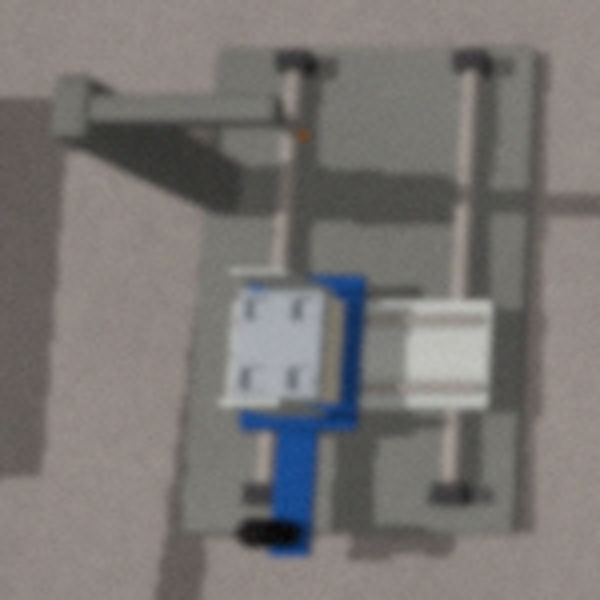

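Run:
```python
from h import *
c=r.calibration("top")
def A(x,y): return ((x+.5)/4-.5+30,(y+.5)/4-.5+130)
for p in [(182,532),(218,45),(540,52),(527,533)]: print(px2w(c,*A(*p),.012))
print("pointer",px2w(c,*A(305,134),.143))
c=r.calibration("scene")
def S(x,y): return ((x+.5)/4-.5+250,(y+.5)/4-.5+240)
def S2(x,y): return ((x+.5)/4-.5+200,(y+.5)/4-.5+120)
print("scene base",[px2w(c,*S(*p),.012) for p in [(468,45),(765,305),(42,325)]])
print("scene handle top",px2w(c,*S(689,92),.108),"pointer",px2w(c,*S(345,232),.143))
print("nest corners",[px2w(c,*S(*p),.086) for p in [(545,160),(617,233),(548,303)]])
print("red",px2w(c,*S2(212,171),.056),"blue",px2w(c,*S2(224,145),.056))
print("mat",[px2w(c,*S2(*p),.004) for p in [(425,333),(545,428),(419,522),(300,421)]])
```

```text
[0.4259 0.3422 0.012 ]
[0.7553 0.3365 0.012 ]
[0.7446 0.1155 0.012 ]
[0.4198 0.1181 0.012 ]
pointer [0.6539 0.2219 0.143 ]
scene base [array([0.4262, 0.1287, 0.012 ]), array([0.4272, 0.3462, 0.012 ]), array([0.7495, 0.1201, 0.012 ])]
scene handle top [0.4237 0.2592 0.108 ] pointer [0.6505 0.2221 0.143 ]
nest corners [array([0.5034, 0.2349, 0.086 ]), array([0.5076, 0.2865, 0.086 ]), array([0.5667, 0.2916, 0.086 ])]
red [ 0.4856 -0.2577  0.056 ] blue [ 0.4619 -0.2749  0.056 ]
mat [array([ 0.4326, -0.0857,  0.004 ]), array([0.4264, 0.0239, 0.004 ]), array([0.5429, 0.0318, 0.004 ]), array([ 0.5507, -0.0754,  0.004 ])]
```

```bash
cat >> h.py <<'E'
from scipy.spatial.transform import Rotation as Ro
def rot(q): return Ro.from_quat([q[1],q[2],q[3],q[0]])
def down(deg):
    f=np.radians(deg); c,s=np.cos(f),np.sin(f)
    return Ro.from_matrix(np.array([[c,s,0],[s,-c,0],[0,0,-1.]]))
def plan(p,deg,s=None):
    s=s or r.get_state(); R=rot(s["tool_rot"]); p=np.array(p)
    d=R.inv().apply(p-s["position"])/0.03
    a=(R.inv()*down(deg)).as_rotvec(degrees=True)/6
    print("plan",p,deg,"d",np.round(d,2),"a",np.round(a,2))
def st():
    s=r.get_state(); R=rot(s["tool_rot"]).as_matrix()
    print("t",round(s["time_s"],2),"pos",s["position"],"yaw",round(np.degrees(np.arctan2(R[1,0],R[0,0])),2),"tilt",np.degrees(np.arccos(-R[2,2])).round(2),"F",s["force"],"open",round(s["opening"]*1000,1),"q",s["q"])
    return s
E
python3 - <<'E'
from h import *
s=st(); plan([.4617,-.2585,.2],89.2)
c=r.calibration("wrist");T=np.array(c["camera_from_world"]);R=rot(s["tool_rot"]);print("cam off in tool",R.inv().apply(-T[:3,:3].T@T[:3,3]-s["position"]))
E
```

```text
t 1.2 pos [ 0.1888 -0.5958  0.2313] yaw 17.58 tilt 0.0 F [0.6031 0.509  0.5389] open 85.7 q [-1.283   0.4231  1.6299  0.      1.0886 -0.019 ]
plan [ 0.4617 -0.2585  0.2   ] 89.2 d [12.07 -7.97  1.04] a [  0.    -0.   -11.94]
cam off in tool [ 0.0813  0.0002 -0.1425]
```

apply_moves([
  {"dx": 12.07, "dy": -7.97, "dz": 1.04, "az": -11.94, "grip": 85},
  {"dx": 12.07, "dy": -7.97, "dz": 1.04, "az": -11.94, "grip": 85},
  {"dx": 12.07, "dy": -7.97, "dz": 1.04, "az": -11.94, "grip": 85},
  {"dx": 12.07, "dy": -7.97, "dz": 1.04, "az": -11.94, "grip": 85},
  {"dx": 12.07, "dy": -7.97, "dz": 1.04, "az": -11.94, "grip": 85},
  {"dx": 12.07, "dy": -7.97, "dz": 1.04, "az": -11.94, "grip": 85},
  {"dx": 12.07, "dy": -7.97, "dz": 1.04, "az": -11.94, "grip": 85},
  {"dx": 12.07, "dy": -7.97, "dz": 1.04, "az": -11.94, "grip": 85},
])

```text
validation failed for argument at $.ro...
```

Run:
```python
from h import *
s=st(); plan([.4617,-.2585,.2],89.2)
```

```text
t 1.2 pos [ 0.1888 -0.5958  0.2313] yaw 17.58 tilt 0.0 F [0.6031 0.509  0.5389] open 85.7 q [-1.283   0.4231  1.6299  0.      1.0886 -0.019 ]
plan [ 0.4617 -0.2585  0.2   ] 89.2 d [12.07 -7.97  1.04] a [  0.    -0.   -11.94]
```

apply_moves([
  {"dx": 1.1, "dy": -0.73, "dz": 0.1, "az": -1.09, "grip": 85},
  {"dx": 2.2, "dy": -1.46, "dz": 0.2, "az": -2.18, "grip": 85},
  {"dx": 3.3, "dy": -2.19, "dz": 0.3, "az": -3.27, "grip": 85},
  {"dx": 4.4, "dy": -2.92, "dz": 0.4, "az": -4.36, "grip": 85},
  {"dx": 5.5, "dy": -3.65, "dz": 0.5, "az": -5.45, "grip": 85},
  {"dx": 6.6, "dy": -4.38, "dz": 0.6, "az": -6.54, "grip": 85},
  {"dx": 7.7, "dy": -5.11, "dz": 0.7, "az": -7.63, "grip": 85},
  {"dx": 8.8, "dy": -5.84, "dz": 0.8, "az": -8.72, "grip": 85},
])

```text
validation failed for argument at $.ro...
```

Run:
```python
from h import *
s=st(); plan([.4617,-.2585,.2],89.2)
```

```text
t 1.2 pos [ 0.1888 -0.5958  0.2313] yaw 17.58 tilt 0.0 F [0.6031 0.509  0.5389] open 85.7 q [-1.283   0.4231  1.6299  0.      1.0886 -0.019 ]
plan [ 0.4617 -0.2585  0.2   ] 89.2 d [12.07 -7.97  1.04] a [  0.    -0.   -11.94]
```

apply_moves([
  {"dx": 1.1, "dy": -0.73, "dz": 0.1, "ax": 0, "ay": 0, "az": -1.0, "grip": 85},
])

```text
time_s: 1.28
position: [0.2115, -0.5693, 0.2291]
tool_rot: [0.002, 0.979, 0.202, -0.0]
force: [0.8, -0.7, 0.1]
opening: 0.0853
```

Run:
```python
from h import *
s=st(); plan([.4617,-.2585,.2],89.2)
```

```text
t 1.28 pos [ 0.2115 -0.5693  0.2291] yaw 23.34 tilt 0.28 F [ 0.8164 -0.7143  0.0525] open 85.3 q [-1.2339  0.3977  1.6755 -0.0018  1.0637 -0.0695]
plan [ 0.4617 -0.2585  0.2   ] 89.2 d [11.76 -6.21  0.92] a [  0.03   0.04 -10.98]
```

apply_moves([
  {"dx": 11.76, "dy": -6.21, "dz": 0.92, "ax": 0, "ay": 0, "az": -10.98, "grip": 85},
  {"dx": 11.76, "dy": -6.21, "dz": 0.92, "ax": 0, "ay": 0, "az": -10.98, "grip": 85},
  {"dx": 11.76, "dy": -6.21, "dz": 0.92, "ax": 0, "ay": 0, "az": -10.98, "grip": 85},
  {"dx": 11.76, "dy": -6.21, "dz": 0.92, "ax": 0, "ay": 0, "az": -10.98, "grip": 85},
  {"dx": 11.76, "dy": -6.21, "dz": 0.92, "ax": 0, "ay": 0, "az": -10.98, "grip": 85},
  {"dx": 11.76, "dy": -6.21, "dz": 0.92, "ax": 0, "ay": 0, "az": -10.98, "grip": 85},
  {"dx": 11.76, "dy": -6.21, "dz": 0.92, "ax": 0, "ay": 0, "az": -10.98, "grip": 85},
  {"dx": 11.76, "dy": -6.21, "dz": 0.92, "ax": 0, "ay": 0, "az": -10.98, "grip": 85},
])

```text
time_s: 1.95
position: [0.4239, -0.3049, 0.2046]
tool_rot: [0.002, 0.759, 0.651, -0.001]
force: [0.5, -1.0, -0.7]
opening: 0.0848
```

Run:
```python
from h import *
s=st(); plan([.4617,-.2585,.2],89.2)
```

```text
t 1.95 pos [ 0.4239 -0.3049  0.2046] yaw 81.22 tilt 0.28 F [ 0.5001 -1.0477 -0.7146] open 84.8 q [-0.6442  0.307   1.8801 -0.0046  0.9513 -0.4884]
plan [ 0.4617 -0.2585  0.2   ] 89.2 d [1.72 1.01 0.15] a [ 0.01  0.05 -1.33]
```

apply_moves([
  {"dx": 1.72, "dy": 1.01, "dz": 0.15, "ax": 0, "ay": 0.05, "az": -1.33, "grip": 85},
  {"dx": 1.72, "dy": 1.01, "dz": 0.15, "ax": 0, "ay": 0.05, "az": -1.33, "grip": 85},
  {"dx": 1.72, "dy": 1.01, "dz": 0.15, "ax": 0, "ay": 0.05, "az": -1.33, "grip": 85},
  {"dx": 1.72, "dy": 1.01, "dz": 0.15, "ax": 0, "ay": 0.05, "az": -1.33, "grip": 85},
])

```text
time_s: 2.28
position: [0.4622, -0.2576, 0.1998]
tool_rot: [0.0, 0.711, 0.703, 0.0]
force: [-0.1, -0.9, -0.5]
opening: 0.085
```

Run:
```python
from h import *
s=st(); im=r.read_camera("wrist"); c=r.calibration("wrist")
cv2.imwrite("pics/w1.png",im[:,:,::-1])
for n in ["tub","dot_red","dot_blue"]:
    for d in r.search_frame("wrist",n)[:2]: print(n,d)
```

```text
t 2.28 pos [ 0.4622 -0.2576  0.1998] yaw 89.33 tilt 0.03 F [-0.0822 -0.8602 -0.5132] open 85.0 q [-0.5312  0.3248  1.8671  0.0006  0.9494 -0.5199]
tub {'box': [217.0, 146.2, 74.9, 62.6], 'conf': 0.62}
tub {'box': [189.9, 296.1, 170.6, 35.6], 'conf': 0.33}
dot_red {'box': [217.4, 143.8, 74.0, 62.7], 'conf': 0.57}
dot_blue {'box': [216.9, 145.4, 72.1, 62.6], 'conf': 0.92}
```

View pics/w1.png

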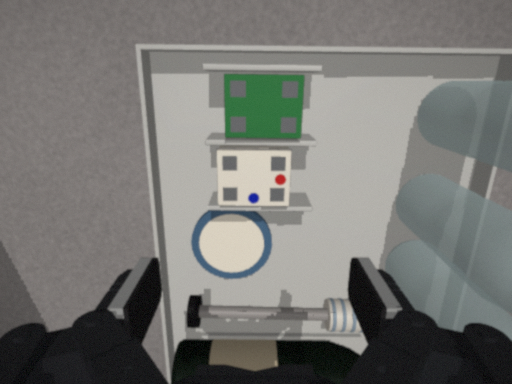

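```bash
cat >> h.py <<'E'
def dots(im,c,z,box=None):
    "centroids of red and blue dots inside box -> world at z"
    h=cv2.cvtColor(im,cv2.COLOR_RGB2HSV).astype(int); H,S,V=h[...,0],h[...,1],h[...,2]
    out={}
    for n,m in (("red",((H<8)|(H>172))&(S>140)&(V>70)),("blue",(H>108)&(H<132)&(S>130)&(V>60))):
        m=m.astype(np.uint8)
        if box is not None:
            k=np.zeros_like(m); l,t,w,hh=[int(v) for v in box]; k[t:t+hh,l:l+w]=1; m*=k
        nn,lab,stt,cen=cv2.connectedComponentsWithStats(m)
        if nn<2: out[n]=None; continue
        i=1+np.argmax(stt[1:,4]); out[n]=(cen[i],stt[i,4],px2w(c,*cen[i],z))
    return out
def tubpose(o):
    R,B=o["red"][2][:2],o["blue"][2][:2]
    # own: red (24,0), blue (0,-18)
    d=R-B; yaw=np.arctan2(d[1],d[0])-np.arctan2(18,24)
    m=(R+B)/2; c,s=np.cos(yaw),np.sin(yaw)
    o0=m-np.array([[c,-s],[s,c]])@np.array([.012,-.009])
    return o0,np.degrees(yaw),np.linalg.norm(d)*1000
E
python3 - <<'E'
from h import *
im=cv2.imread("pics/w1.png")[:,:,::-1].copy(); c=r.calibration("wrist")
o=dots(im,c,.056,(210,140,90,80)); print(o); print(tubpose(o))
def q(p,z):return px2w(c,*p,z)
for p in [(218,149),(291,151),(290,206),(218,206)]: print(q(p,.056))
print("lane walls",[q(p,.048) for p in [(206,143),(314,145),(210,209),(310,209)]])
E
```

```text
{'red': (array([280.0294, 179.0588]), np.int32(68), array([ 0.4833, -0.2617,  0.056 ])), 'blue': (array([253.1148, 197.6557]), np.int32(61), array([ 0.4588, -0.2791,  0.056 ]))}
(array([ 0.4593, -0.2611]), np.float64(-1.4834380234268942), np.float64(30.119627183296114))
[ 0.4287 -0.2335  0.056 ]
[ 0.4927 -0.2362  0.056 ]
[ 0.4928 -0.2878  0.056 ]
[ 0.4261 -0.2869  0.056 ]
lane walls [array([ 0.4174, -0.2295,  0.048 ]), array([ 0.514 , -0.2327,  0.048 ]), array([ 0.4173, -0.2929,  0.048 ]), array([ 0.5129, -0.2943,  0.048 ])]
```

Run:
```python
from h import *
plan([.4605,-.2597,.014],88.8)
```

```text
plan [ 0.4605 -0.2597  0.014 ] 88.8 d [-0.01 -0.02  6.2 ] a [ 0.01 -0.    0.05]
```

Run:
```python
from h import *
for i in range(4):
    s=st(); r.read_camera("wrist")
```

```text
t 2.48 pos [ 0.4611 -0.2595  0.2   ] yaw 89.09 tilt 0.04 F [-0.6585  0.2257  0.1507] open 85.0 q [-0.5354  0.3244  1.8674  0.0007  0.9493 -0.5199]
t 2.53 pos [ 0.461  -0.2595  0.2   ] yaw 89.08 tilt 0.05 F [-0.7448  0.0118  0.0482] open 84.7 q [-0.5355  0.3244  1.8673  0.0007  0.9494 -0.5199]
t 2.58 pos [ 0.4611 -0.2595  0.2   ] yaw 89.09 tilt 0.05 F [ 0.1584 -0.1611  0.2844] open 85.2 q [-0.5354  0.3243  1.8674  0.0007  0.9493 -0.5199]
t 2.63 pos [ 0.4611 -0.2594  0.2   ] yaw 89.09 tilt 0.05 F [ 0.641  -1.0696 -0.0853] open 84.9 q [-0.5352  0.3244  1.8673  0.0008  0.9494 -0.5199]
```

Run:
```python
from h import *
im=r.read_camera("wrist"); c=r.calibration("wrist")
o=dots(im,c,.056,(200,130,110,90)); print(o); print(tubpose(o))
plan([.4605,-.2597,.014],88.8)
```

```text
{'red': (array([281.    , 177.1194]), np.int32(67), array([ 0.4844, -0.2595,  0.056 ])), 'blue': (array([254.1774, 195.9516]), np.int32(62), array([ 0.46  , -0.2771,  0.056 ]))}
(array([ 0.4604, -0.2591]), np.float64(-1.045437381005607), np.float64(30.089700497873984))
plan [ 0.4605 -0.2597  0.014 ] 88.8 d [-0.02 -0.03  6.2 ] a [ 0.01 -0.    0.05]
```

apply_moves([
  {"dx": 0, "dy": -0.02, "dz": 1.2, "ax": 0, "ay": 0, "az": 0.02, "grip": 85},
  {"dx": 0, "dy": -0.02, "dz": 2.4, "ax": 0, "ay": 0, "az": 0.02, "grip": 85},
  {"dx": 0, "dy": -0.02, "dz": 3.6, "ax": 0, "ay": 0, "az": 0.02, "grip": 85},
  {"dx": 0, "dy": -0.02, "dz": 4.6, "ax": 0, "ay": 0, "az": 0.02, "grip": 85},
  {"dx": 0, "dy": -0.02, "dz": 5.4, "ax": 0, "ay": 0, "az": 0.02, "grip": 85},
  {"dx": 0, "dy": -0.02, "dz": 6.0, "ax": 0, "ay": 0, "az": 0.02, "grip": 85},
  {"dx": 0, "dy": -0.02, "dz": 6.2, "ax": 0, "ay": 0, "az": 0.02, "grip": 85},
  {"dx": 0, "dy": -0.02, "dz": 6.2, "ax": 0, "ay": 0, "az": 0.02, "grip": 85},
])

```text
time_s: 3.4
position: [0.4598, -0.2588, 0.0126]
tool_rot: [-0.001, 0.713, 0.701, 0.0]
force: [-0.1, -0.4, 0.7]
opening: 0.0853
```

Run:
```python
from h import *
s=st(); plan([.4605,-.2594,.014],89)
```

```text
t 3.4 pos [ 0.4598 -0.2588  0.0126] yaw 88.97 tilt 0.15 F [-0.0578 -0.4052  0.6683] open 85.3 q [-0.5355  0.6372  1.9414  0.0013  0.5655 -0.5187]
plan [ 0.4605 -0.2594  0.014 ] 89 d [-0.02  0.02 -0.05] a [-0.02 -0.02 -0.  ]
```

Close on the tub at a moderate force.

apply_moves([
  {"dx": 0, "dy": 0.02, "dz": -0.03, "ax": 0, "ay": 0, "az": 0, "grip": 60},
  {"dx": 0, "dy": 0.02, "dz": -0.03, "ax": 0, "ay": 0, "az": 0, "grip": 60},
  {"dx": 0, "dy": 0.02, "dz": -0.03, "ax": 0, "ay": 0, "az": 0, "grip": 60},
  {"dx": 0, "dy": 0.02, "dz": -0.03, "ax": 0, "ay": 0, "az": 0, "grip": 60},
  {"dx": 0, "dy": 0.02, "dz": -0.03, "ax": 0, "ay": 0, "az": 0, "grip": 60},
  {"dx": 0, "dy": 0.02, "dz": -0.03, "ax": 0, "ay": 0, "az": 0, "grip": 60},
], newtons=30)

```text
time_s: 3.9
position: [0.4613, -0.2593, 0.0146]
tool_rot: [-0.0, 0.713, 0.701, 0.0]
force: [-0.5, -0.8, 6.9]
opening: 0.0655
```

Run:
```python
from h import *
s=st(); print(r.hold_point_z)
```

```text
t 3.9 pos [ 0.4613 -0.2593  0.0146] yaw 88.98 tilt 0.04 F [-0.501  -0.757   6.8761] open 65.5 q [-0.5349  0.6341  1.9396  0.0011  0.5681 -0.5181]
0.0187
```

apply_moves([
  {"dx": 0, "dy": 0, "dz": -0.3, "ax": 0, "ay": 0, "az": 0, "grip": 60},
  {"dx": 0, "dy": 0, "dz": -0.8, "ax": 0, "ay": 0, "az": 0, "grip": 60},
  {"dx": 0, "dy": 0, "dz": -1.6, "ax": 0, "ay": 0, "az": 0, "grip": 60},
  {"dx": 0, "dy": 0, "dz": -2.4, "ax": 0, "ay": 0, "az": 0, "grip": 60},
  {"dx": 0, "dy": 0, "dz": -3.0, "ax": 0, "ay": 0, "az": 0, "grip": 60},
  {"dx": 0, "dy": 0, "dz": -3.3, "ax": 0, "ay": 0, "az": 0, "grip": 60},
  {"dx": 0, "dy": 0, "dz": -3.3, "ax": 0, "ay": 0, "az": 0, "grip": 60},
], newtons=30)

```text
time_s: 4.48
position: [0.4623, -0.2599, 0.1158]
tool_rot: [0.002, 0.713, 0.701, 0.001]
force: [0.0, -0.5, -2.4]
opening: 0.0656
```

Run:
```python
from h import *
s=st(); im=r.read_camera("wrist"); c=r.calibration("wrist")
cv2.imwrite("pics/w2.png",im[:,:,::-1])
it=r.read_camera("top");cv2.imwrite("pics/t3.png",cv2.resize(it[180:300,180:340,::-1],None,fx=5,fy=5,interpolation=cv2.INTER_CUBIC))
plan([.487,-.028,.112],90)
```

```text
t 4.48 pos [ 0.4623 -0.2599  0.1158] yaw 88.98 tilt 0.22 F [ 0.0028 -0.5337 -2.3757] open 65.6 q [-0.535   0.4536  1.9168  0.0009  0.7674 -0.5179]
plan [ 0.487 -0.028  0.112] 90 d [7.72 0.73 0.05] a [ 0.   -0.01 -0.17]
```

View pics/w2.png

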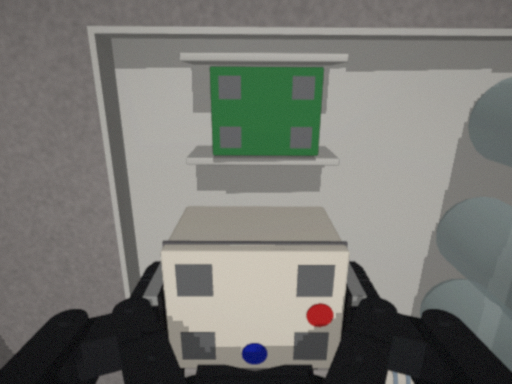

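View pics/t3.png

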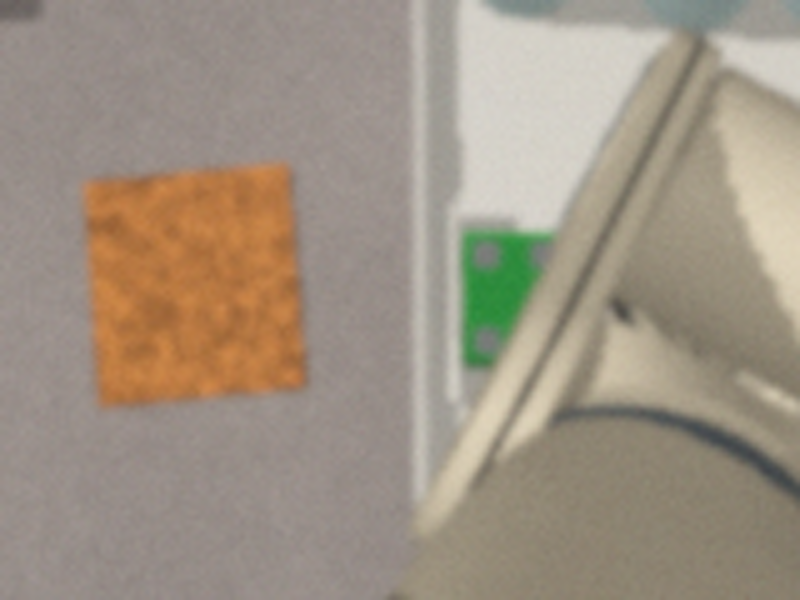

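apply_moves([
  {"dx": 0.6, "dy": 0.05, "dz": 0, "ax": 0, "ay": 0, "az": 0, "grip": 60},
  {"dx": 1.6, "dy": 0.15, "dz": 0, "ax": 0, "ay": 0, "az": 0, "grip": 60},
  {"dx": 2.8, "dy": 0.25, "dz": 0, "ax": 0, "ay": 0, "az": 0, "grip": 60},
  {"dx": 4.0, "dy": 0.4, "dz": 0, "ax": 0, "ay": 0, "az": 0, "grip": 60},
  {"dx": 5.2, "dy": 0.5, "dz": 0, "ax": 0, "ay": 0, "az": 0, "grip": 60},
  {"dx": 6.4, "dy": 0.6, "dz": 0, "ax": 0, "ay": 0, "az": 0, "grip": 60},
  {"dx": 7.3, "dy": 0.7, "dz": 0, "ax": 0, "ay": 0, "az": 0, "grip": 60},
  {"dx": 7.72, "dy": 0.73, "dz": 0, "ax": 0, "ay": 0, "az": 0, "grip": 60},
], newtons=30)

```text
time_s: 5.25
position: [0.4859, -0.025, 0.1121]
tool_rot: [-0.002, 0.713, 0.702, -0.001]
force: [0.4, 0.2, -1.5]
opening: 0.0661
```

Run:
```python
from h import *
s=st(); plan([.487,-.028,.0150],89); plan([.487,-.028,.025],89)
```

```text
t 5.25 pos [ 0.4859 -0.025   0.1121] yaw 89.11 tilt 0.19 F [ 0.4177  0.2175 -1.5457] open 66.1 q [-0.0765  0.4118  2.0087  0.0017  0.7241 -0.0623]
plan [ 0.487 -0.028  0.015] 89 d [-0.1   0.05  3.24] a [-0.03 -0.01  0.02]
plan [ 0.487 -0.028  0.025] 89 d [-0.1   0.05  2.9 ] a [-0.03 -0.01  0.02]
```

apply_moves([
  {"dx": -0.1, "dy": 0.05, "dz": 0.6, "ax": 0, "ay": 0, "az": 0, "grip": 60},
  {"dx": -0.1, "dy": 0.05, "dz": 1.4, "ax": 0, "ay": 0, "az": 0, "grip": 60},
  {"dx": -0.1, "dy": 0.05, "dz": 2.1, "ax": 0, "ay": 0, "az": 0, "grip": 60},
  {"dx": -0.1, "dy": 0.05, "dz": 2.6, "ax": 0, "ay": 0, "az": 0, "grip": 60},
  {"dx": -0.1, "dy": 0.05, "dz": 2.9, "ax": 0, "ay": 0, "az": 0, "grip": 60},
  {"dx": -0.1, "dy": 0.05, "dz": 3.05, "ax": 0, "ay": 0, "az": 0, "grip": 60},
  {"dx": -0.1, "dy": 0.05, "dz": 3.15, "ax": 0, "ay": 0, "az": 0, "grip": 60},
  {"dx": -0.1, "dy": 0.05, "dz": 3.15, "ax": 0, "ay": 0, "az": 0, "grip": 60},
], newtons=30)

```text
time_s: 5.92
position: [0.4869, -0.0279, 0.0171]
tool_rot: [-0.002, 0.713, 0.702, -0.001]
force: [-0.3, 0.1, -1.4]
opening: 0.0656
```

Run:
```python
from h import *
s=st(); plan([.487,-.028,.0150],89)
```

```text
t 5.92 pos [ 0.4869 -0.0279  0.0171] yaw 89.1 tilt 0.23 F [-0.3464  0.1377 -1.4026] open 65.6 q [-0.0824  0.5971  2.028   0.0023  0.5203 -0.0687]
plan [ 0.487 -0.028  0.015] 89 d [-0.    0.    0.07] a [-0.04 -0.01  0.02]
```

apply_moves([
  {"dx": 0, "dy": 0, "dz": 0.04, "ax": 0, "ay": 0, "az": 0, "grip": 60},
  {"dx": 0, "dy": 0, "dz": 0.07, "ax": 0, "ay": 0, "az": 0, "grip": 60},
  {"dx": 0, "dy": 0, "dz": 0.07, "ax": 0, "ay": 0, "az": 0, "grip": 60},
  {"dx": 0, "dy": 0, "dz": 0.07, "ax": 0, "ay": 0, "az": 0, "grip": 60},
], newtons=30)

```text
time_s: 6.25
position: [0.4872, -0.028, 0.0155]
tool_rot: [-0.001, 0.713, 0.702, -0.0]
force: [0.4, -0.6, -1.3]
opening: 0.0655
```

apply_moves([
  {"dx": 0, "dy": 0, "dz": 0.03, "ax": 0, "ay": 0, "az": 0, "grip": 60},
  {"dx": 0, "dy": 0, "dz": 0.05, "ax": 0, "ay": 0, "az": 0, "grip": 60},
  {"dx": 0, "dy": 0, "dz": 0.05, "ax": 0, "ay": 0, "az": 0, "grip": 60},
], newtons=30)

```text
time_s: 6.5
position: [0.4876, -0.028, 0.0146]
tool_rot: [-0.001, 0.713, 0.702, -0.0]
force: [-1.3, 1.0, 5.4]
opening: 0.0657
```

apply_moves([
  {"dx": 0, "dy": 0, "dz": 0, "ax": 0, "ay": 0, "az": 0, "grip": 85},
  {"dx": 0, "dy": 0, "dz": 0, "ax": 0, "ay": 0, "az": 0, "grip": 85},
  {"dx": 0, "dy": 0, "dz": 0, "ax": 0, "ay": 0, "az": 0, "grip": 85},
  {"dx": 0, "dy": 0, "dz": 0, "ax": 0, "ay": 0, "az": 0, "grip": 85},
  {"dx": 0, "dy": 0, "dz": 0, "ax": 0, "ay": 0, "az": 0, "grip": 85},
])

```text
time_s: 6.92
position: [0.4876, -0.028, 0.0145]
tool_rot: [-0.001, 0.713, 0.702, -0.0]
force: [-0.4, -0.1, -0.8]
opening: 0.085
```

Run:
```python
from h import *
s=st(); plan([.4875,-.028,.15],178)
```

```text
t 6.92 pos [ 0.4876 -0.028   0.0145] yaw 89.1 tilt 0.14 F [-0.4341 -0.0566 -0.7845] open 85.0 q [-0.0824  0.6025  2.0277  0.0023  0.5135 -0.0687]
plan [ 0.4875 -0.028   0.15  ] 178 d [ 0.01 -0.01 -4.52] a [ -0.01  -0.02 -14.82]
```

apply_moves([
  {"dx": 0, "dy": 0, "dz": -0.8, "ax": 0, "ay": 0, "az": 0, "grip": 85},
  {"dx": 0, "dy": 0, "dz": -1.9, "ax": 0, "ay": 0, "az": 0, "grip": 85},
  {"dx": 0, "dy": 0, "dz": -3.0, "ax": 0, "ay": 0, "az": 0, "grip": 85},
  {"dx": 0, "dy": 0, "dz": -4.0, "ax": 0, "ay": 0, "az": -1.1, "grip": 85},
  {"dx": 0, "dy": 0, "dz": -4.5, "ax": 0, "ay": 0, "az": -2.2, "grip": 85},
  {"dx": 0, "dy": 0, "dz": -4.5, "ax": 0, "ay": 0, "az": -3.3, "grip": 85},
  {"dx": 0, "dy": 0, "dz": -4.5, "ax": 0, "ay": 0, "az": -4.4, "grip": 85},
  {"dx": 0, "dy": 0, "dz": -4.5, "ax": 0, "ay": 0, "az": -5.5, "grip": 85},
])

```text
time_s: 7.58
position: [0.488, -0.0282, 0.1501]
tool_rot: [-0.001, 0.482, 0.876, 0.0]
force: [0.3, 0.3, 0.1]
opening: 0.0851
```

Run:
```python
from h import *
s=st(); plan([.4875,-.028,.15],178)
for n in ["top","wrist"]:
    im=r.read_camera(n); cv2.imwrite(f"pics/{n}4.png",im[:,:,::-1])
```

```text
t 7.58 pos [ 0.488  -0.0282  0.1501] yaw 122.43 tilt 0.08 F [0.2533 0.2783 0.1307] open 85.1 q [-0.0828  0.3471  1.9855  0.0016  0.8099 -0.6498]
plan [ 0.4875 -0.028   0.15  ] 178 d [ 0.01 -0.01  0.  ] a [ 0.01 -0.01 -9.26]
```

View pics/wrist4.png

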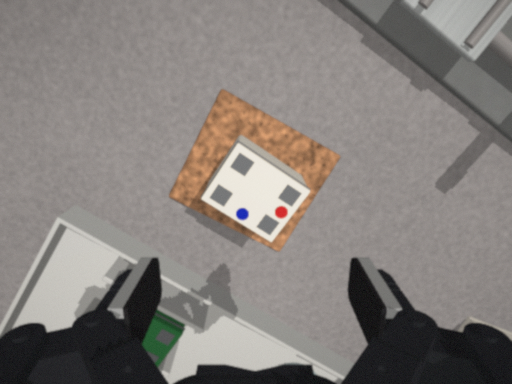

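apply_moves([
  {"dx": 0, "dy": 0, "dz": 0, "ax": 0, "ay": 0, "az": -1.18, "grip": 85},
  {"dx": 0, "dy": 0, "dz": 0, "ax": 0, "ay": 0, "az": -2.36, "grip": 85},
  {"dx": 0, "dy": 0, "dz": 0, "ax": 0, "ay": 0, "az": -3.54, "grip": 85},
  {"dx": 0, "dy": 0, "dz": 0, "ax": 0, "ay": 0, "az": -4.72, "grip": 85},
  {"dx": 0, "dy": 0, "dz": 0, "ax": 0, "ay": 0, "az": -5.9, "grip": 85},
  {"dx": 0, "dy": 0, "dz": 0, "ax": 0, "ay": 0, "az": -7.08, "grip": 85},
  {"dx": 0, "dy": 0, "dz": 0, "ax": 0, "ay": 0, "az": -8.2, "grip": 85},
  {"dx": 0, "dy": 0, "dz": 0, "ax": 0, "ay": 0, "az": -9.26, "grip": 85},
])

```text
time_s: 8.35
position: [0.4876, -0.0282, 0.1494]
tool_rot: [-0.001, 0.019, 1.0, 0.001]
force: [-0.3, 0.7, -0.5]
opening: 0.0846
```

apply_moves([
  {"dx": 0, "dy": 0, "dz": 0, "ax": 0, "ay": 0, "az": 0, "grip": 85},
  {"dx": 0, "dy": 0, "dz": 0, "ax": 0, "ay": 0, "az": 0, "grip": 85},
])

```text
time_s: 8.52
position: [0.4874, -0.0281, 0.1492]
tool_rot: [-0.001, 0.022, 1.0, 0.001]
force: [-0.9, -1.0, -0.9]
opening: 0.0852
```

Run:
```python
from h import *
s=st(); 
im=r.read_camera("wrist"); c=r.calibration("wrist"); cv2.imwrite("pics/w5.png",im[:,:,::-1])
for z in (.056,):
    o=dots(im,c,z,(150,80,250,180)); print(o); print(tubpose(o))
s=st(); plan([.4875,-.028,.15],178)
for n in ["scene","top"]:
    im=r.read_camera(n); cv2.imwrite(f"pics/{n}5.png",im[:,:,::-1]); c=r.calibration(n); p=w2px(c,[.487,-.028,.056]); print(n,p)
    o=dots(im,c,.056,(p[0]-15,p[1]-15,30,30)); print(o); print(tubpose(o) if None not in o.values() else 0)
```

```text
t 8.52 pos [ 0.4874 -0.0281  0.1492] yaw 177.49 tilt 0.18 F [-0.8778 -1.0211 -0.8823] open 85.2 q [-0.0828  0.3487  1.9861  0.0016  0.8098 -1.6108]
{'red': (array([256.4396, 226.4945]), np.int32(91), array([ 0.5107, -0.0282,  0.056 ])), 'blue': (array([231.9583, 197.8542]), np.int32(96), array([ 0.4863, -0.0457,  0.056 ]))}
(array([ 0.4866, -0.0277]), np.float64(-1.1442029028889598), np.float64(30.064085231409422))
t 8.57 pos [ 0.4875 -0.0281  0.1493] yaw 177.51 tilt 0.17 F [ 0.124   0.1707 -0.7071] open 84.9 q [-0.0828  0.3486  1.986   0.0016  0.8098 -1.6111]
plan [ 0.4875 -0.028   0.15  ] 178 d [-0.    0.   -0.02] a [ 0.01 -0.03 -0.08]
scene [307.0998 211.5374]
{'red': (array([299.875, 216.125]), np.int32(8), array([ 0.5119, -0.0272,  0.056 ])), 'blue': (array([302.5, 207.5]), np.int32(4), array([ 0.4872, -0.0452,  0.056 ]))}
(array([ 0.4876, -0.0271]), np.float64(-0.78380697523113), np.float64(30.570588610171118))
top [215.6796 234.0748]
{'red': None, 'blue': None}
0
```

View pics/w5.png

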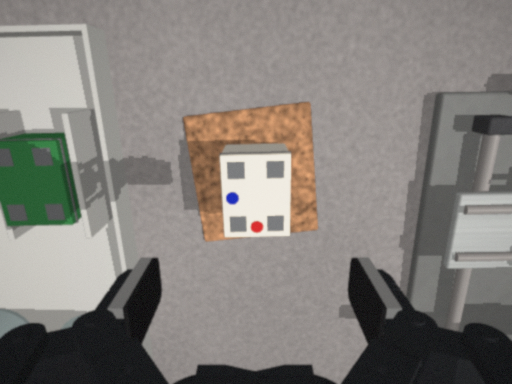

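Run:
```python
from h import *
s=st(); plan([.537,.260,.18],178.5)
```

```text
t 8.67 pos [ 0.4875 -0.0282  0.1493] yaw 177.61 tilt 0.16 F [ 0.0694 -0.0059 -0.2478] open 85.2 q [-0.0828  0.3485  1.9859  0.0016  0.8098 -1.613 ]
plan [0.537 0.26  0.18 ] 178.5 d [-1.24  9.67 -1.01] a [ 0.01 -0.02 -0.15]
```

apply_moves([
  {"dx": -0.1, "dy": 0.8, "dz": -0.3, "ax": 0, "ay": 0, "az": 0, "grip": 85},
  {"dx": -0.3, "dy": 2.1, "dz": -0.6, "ax": 0, "ay": 0, "az": 0, "grip": 85},
  {"dx": -0.45, "dy": 3.4, "dz": -1.0, "ax": 0, "ay": 0, "az": 0, "grip": 85},
  {"dx": -0.6, "dy": 4.7, "dz": -1.0, "ax": 0, "ay": 0, "az": 0, "grip": 85},
  {"dx": -0.8, "dy": 6.0, "dz": -1.0, "ax": 0, "ay": 0, "az": 0, "grip": 85},
  {"dx": -0.95, "dy": 7.3, "dz": -1.0, "ax": 0, "ay": 0, "az": -0.1, "grip": 85},
  {"dx": -1.1, "dy": 8.5, "dz": -1.0, "ax": 0, "ay": 0, "az": -0.15, "grip": 85},
  {"dx": -1.24, "dy": 9.67, "dz": -1.0, "ax": 0, "ay": 0, "az": -0.15, "grip": 85},
])

```text
time_s: 9.33
position: [0.5368, 0.2623, 0.1796]
tool_rot: [-0.001, 0.014, 1.0, 0.001]
force: [-0.1, -0.8, 0.5]
opening: 0.0851
```

apply_moves([
  {"dx": 0, "dy": 0, "dz": 0, "ax": 0, "ay": 0, "az": 0, "grip": 85},
  {"dx": 0, "dy": 0, "dz": 0, "ax": 0, "ay": 0, "az": 0, "grip": 85},
  {"dx": 0, "dy": 0, "dz": 0, "ax": 0, "ay": 0, "az": 0, "grip": 85},
])

```text
time_s: 9.58
position: [0.5361, 0.2618, 0.1791]
tool_rot: [-0.002, 0.014, 1.0, 0.0]
force: [0.5, -0.7, -0.2]
opening: 0.0852
```

Run:
```python
from h import *
s=st(); r.read_camera("wrist");s=st()
im=r.read_camera("wrist"); c=r.calibration("wrist"); cv2.imwrite("pics/w6.png",im[:,:,::-1]); 
import pickle; pickle.dump(c,open("c6.pkl","wb"))
cv2.imwrite("pics/w6b.png",cv2.resize(im[100:300,130:380,::-1],None,fx=3,fy=3,interpolation=cv2.INTER_CUBIC))
```

```text
t 9.58 pos [0.5361 0.2618 0.1791] yaw 178.38 tilt 0.2 F [ 0.4848 -0.695  -0.2288] open 85.2 q [ 0.4333  0.4466  1.7308  0.0025  0.9671 -1.1106]
t 9.63 pos [0.5362 0.2612 0.1792] yaw 178.33 tilt 0.2 F [-0.0764 -0.0467  0.4261] open 84.6 q [ 0.4323  0.4462  1.7313  0.0024  0.967  -1.1108]
```

View pics/w6.png

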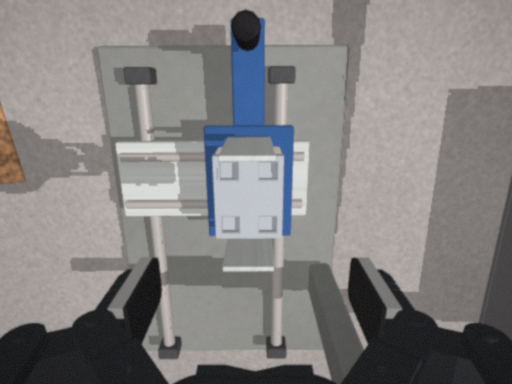

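View pics/w6b.png

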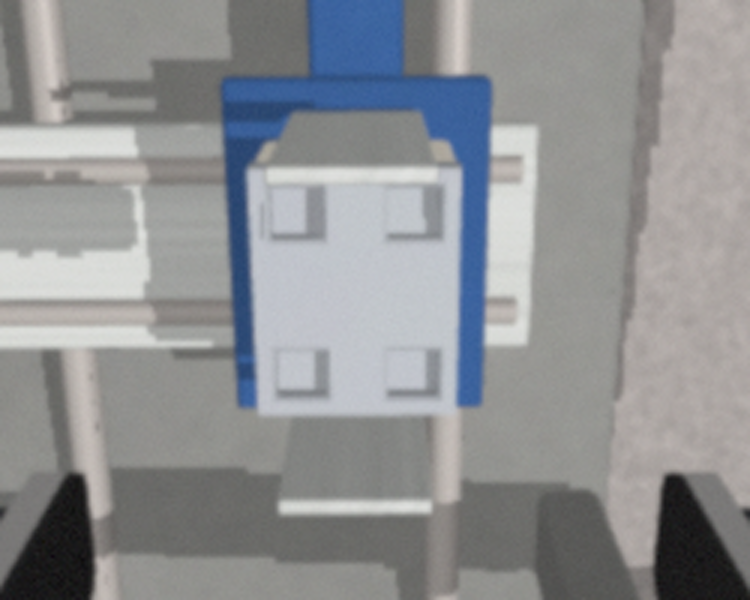

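```bash
cat > nest.py <<'E'
from h import *
import pickle
c=pickle.load(open("c6.pkl","rb"))
def W(x,y): return ((x+.5)/3-.5+130,(y+.5)/3-.5+100)
def w(x,y,z): return px2w(c,*W(x,y),z)[:2]
cr=np.array([w(*p,.086) for p in [(298,212),(415,212),(302,372),(412,372)]])
print(cr, cr.mean(0))
# rigid fit: model: image up = -x, image right = +y (tool y=(sin178.., -cos)=+y)
m=np.array([[-21.5,-14.5],[-21.5,14.5],[21.5,-14.5],[21.5,14.5]])/1000
a=cr-cr.mean(0); th=np.arctan2((m[:,0]*a[:,1]-m[:,1]*a[:,0]).sum(),(m*a).sum()); print("yaw",np.degrees(th))
Rm=np.array([[np.cos(th),-np.sin(th)],[np.sin(th),np.cos(th)]]); print("res mm",(a-m@Rm.T)*1000)
print("lid near corners",w(258,413,.086),w(457,413,.086), "left/right upper",w(248,200,.086),w(462,200,.086))
print("handle top px 246,24:",px2w(c,246,24,.108))
print("rails",[px2w(c,*p,.03) for p in [(143,90),(165,335),(281,90),(277,335)]])
print("base",[px2w(c,*p,.012) for p in [(101,47),(345,45),(135,352)]])
E
python3 nest.py
```

```text
[[0.5139 0.2421]
 [0.5147 0.2708]
 [0.5566 0.2409]
 [0.5574 0.2694]] [0.5357 0.2558]
yaw -1.7112968423305146
res mm [[ 0.1699  0.1574]
 [ 0.108  -0.1288]
 [-0.1034  0.2355]
 [-0.1744 -0.2641]]
lid near corners [0.568  0.2288] [0.5695 0.281 ] left/right upper [0.5105 0.2301] [0.512  0.2823]
handle top px 246,24: [0.4207 0.2586 0.108 ]
rails [array([0.4565, 0.1684, 0.03  ]), array([0.7109, 0.1579, 0.03  ]), array([0.4598, 0.2848, 0.03  ]), array([0.7142, 0.2798, 0.03  ])]
base [array([0.4204, 0.1312, 0.012 ]), array([0.4248, 0.3413, 0.012 ]), array([0.7504, 0.1133, 0.012 ])]
```

Run:
```python
from h import *
s=st(); plan([.4873,-.0278,.14],179)
```

```text
t 9.68 pos [0.5363 0.2609 0.1794] yaw 178.3 tilt 0.2 F [-0.6328 -0.2777  0.2043] open 84.9 q [ 0.4317  0.4459  1.7314  0.0025  0.967  -1.1109]
plan [ 0.4873 -0.0278  0.14  ] 179 d [ 1.34 -9.67  1.31] a [ 0.01 -0.03 -0.12]
```

apply_moves([
  {"dx": 0.1, "dy": -0.8, "dz": 0, "ax": 0, "ay": 0, "az": 0, "grip": 85},
  {"dx": 0.3, "dy": -2.1, "dz": 0, "ax": 0, "ay": 0, "az": 0, "grip": 85},
  {"dx": 0.45, "dy": -3.4, "dz": 0.3, "ax": 0, "ay": 0, "az": 0, "grip": 85},
  {"dx": 0.6, "dy": -4.7, "dz": 0.6, "ax": 0, "ay": 0, "az": 0, "grip": 85},
  {"dx": 0.8, "dy": -6.0, "dz": 0.9, "ax": 0, "ay": 0, "az": 0, "grip": 85},
  {"dx": 1.0, "dy": -7.3, "dz": 1.1, "ax": 0, "ay": 0, "az": -0.1, "grip": 85},
  {"dx": 1.2, "dy": -8.5, "dz": 1.3, "ax": 0, "ay": 0, "az": -0.12, "grip": 85},
  {"dx": 1.34, "dy": -9.67, "dz": 1.3, "ax": 0, "ay": 0, "az": -0.12, "grip": 85},
])

```text
time_s: 10.35
position: [0.485, -0.0307, 0.1395]
tool_rot: [-0.003, 0.01, 1.0, 0.0]
force: [0.1, -0.4, -0.8]
opening: 0.0848
```

apply_moves([
  {"dx": 0, "dy": 0, "dz": 0, "ax": 0, "ay": 0, "az": 0, "grip": 85},
  {"dx": 0, "dy": 0, "dz": 0, "ax": 0, "ay": 0, "az": 0, "grip": 85},
  {"dx": 0, "dy": 0, "dz": 0, "ax": 0, "ay": 0, "az": 0, "grip": 85},
  {"dx": 0, "dy": 0, "dz": 0, "ax": 0, "ay": 0, "az": 0, "grip": 85},
])

```text
time_s: 10.68
position: [0.4851, -0.0305, 0.1398]
tool_rot: [-0.002, 0.01, 1.0, 0.0]
force: [0.8, 0.1, 0.7]
opening: 0.0851
```

Run:
```python
from h import *
s=st(); im=r.read_camera("wrist"); s=st();c=r.calibration("wrist")
o=dots(im,c,.056,(150,80,250,180)); print(tubpose(o))
plan([.4873,-.0278,.0165],179.05)
```

```text
t 10.68 pos [ 0.4851 -0.0305  0.1398] yaw 178.85 tilt 0.29 F [0.7994 0.0553 0.6812] open 85.1 q [-0.0875  0.3629  1.9946  0.0007  0.7891 -1.6388]
t 10.73 pos [ 0.4852 -0.0301  0.1397] yaw 178.91 tilt 0.29 F [-0.8226  0.1835  0.7541] open 85.1 q [-0.0867  0.3631  1.9945  0.0007  0.7891 -1.6389]
(array([ 0.4866, -0.0274]), np.float64(-0.9049918757966438), np.float64(29.995906022993587))
plan [ 0.4873 -0.0278  0.0165] 179.05 d [-0.09  0.07  4.11] a [ 0.01 -0.05 -0.02]
```

apply_moves([
  {"dx": -0.07, "dy": 0.07, "dz": 0.8, "ax": 0, "ay": -0.05, "az": 0, "grip": 85},
  {"dx": -0.07, "dy": 0.07, "dz": 1.9, "ax": 0, "ay": -0.05, "az": 0, "grip": 85},
  {"dx": -0.07, "dy": 0.07, "dz": 2.9, "ax": 0, "ay": -0.05, "az": 0, "grip": 85},
  {"dx": -0.07, "dy": 0.07, "dz": 3.6, "ax": 0, "ay": -0.05, "az": 0, "grip": 85},
  {"dx": -0.07, "dy": 0.07, "dz": 4.0, "ax": 0, "ay": -0.05, "az": 0, "grip": 85},
  {"dx": -0.07, "dy": 0.07, "dz": 4.07, "ax": 0, "ay": -0.05, "az": 0, "grip": 85},
  {"dx": -0.07, "dy": 0.07, "dz": 4.07, "ax": 0, "ay": -0.05, "az": 0, "grip": 85},
])

```text
time_s: 11.32
position: [0.4865, -0.027, 0.017]
tool_rot: [-0.001, 0.009, 1.0, 0.0]
force: [0.0, 0.0, -0.8]
opening: 0.085
```

Run:
```python
from h import *
s=st(); plan([.4875,-.0275,.0170],179.05)
```

```text
t 11.32 pos [ 0.4865 -0.027   0.017 ] yaw 179.0 tilt 0.1 F [ 0.0485  0.0016 -0.786 ] open 85.0 q [-0.0803  0.5965  2.0306  0.0017  0.5159 -1.6352]
plan [ 0.4875 -0.0275  0.017 ] 179.05 d [-0.04 -0.02 -0.  ] a [ 0.01 -0.01 -0.01]
```

apply_moves([
  {"dx": -0.04, "dy": -0.01, "dz": 0, "ax": 0, "ay": 0, "az": 0, "grip": 84},
  {"dx": -0.04, "dy": -0.01, "dz": 0, "ax": 0, "ay": 0, "az": 0, "grip": 46},
  {"dx": -0.04, "dy": -0.01, "dz": 0, "ax": 0, "ay": 0, "az": 0, "grip": 46},
  {"dx": -0.04, "dy": -0.01, "dz": 0, "ax": 0, "ay": 0, "az": 0, "grip": 46},
  {"dx": -0.04, "dy": -0.01, "dz": 0, "ax": 0, "ay": 0, "az": 0, "grip": 46},
  {"dx": -0.04, "dy": -0.01, "dz": 0, "ax": 0, "ay": 0, "az": 0, "grip": 46},
  {"dx": -0.04, "dy": -0.01, "dz": 0, "ax": 0, "ay": 0, "az": 0, "grip": 46},
  {"dx": -0.04, "dy": -0.01, "dz": 0, "ax": 0, "ay": 0, "az": 0, "grip": 46},
], newtons=30)

```text
time_s: 11.98
position: [0.4884, -0.0272, 0.0179]
tool_rot: [0.0, 0.009, 1.0, 0.001]
force: [-0.3, 1.6, 6.5]
opening: 0.0512
```

Run:
```python
from h import *
s=st();im=r.read_camera("wrist"); c=r.calibration("wrist"); cv2.imwrite("pics/w7.png",im[:,:,::-1])
o=dots(im,c,.056,(150,150,250,234)); print(o); print(tubpose(o))
```

```text
t 11.98 pos [ 0.4884 -0.0272  0.0179] yaw 178.99 tilt 0.06 F [-0.3373  1.6076  6.5097] open 51.2 q [-0.0807  0.5958  2.0275  0.0021  0.518  -1.6356]
{'red': (array([254.071, 359.612]), np.int32(366), array([ 0.5106, -0.0284,  0.056 ])), 'blue': (array([206.747 , 309.3413]), np.int32(419), array([ 0.4861, -0.0459,  0.056 ]))}
(array([ 0.4866, -0.0278]), np.float64(-1.3266568014783962), np.float64(30.115241549323578))
```

View pics/w7.png

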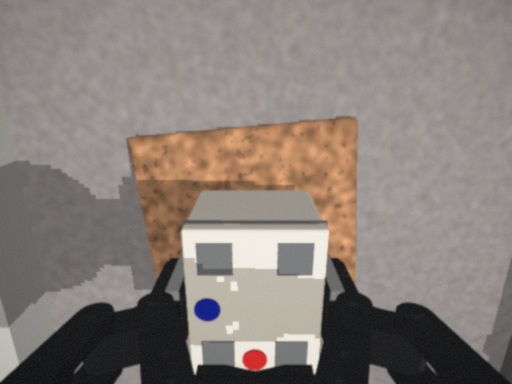

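apply_moves([
  {"dx": 0, "dy": 0, "dz": -0.3, "ax": 0, "ay": 0, "az": 0, "grip": 46},
  {"dx": 0, "dy": 0, "dz": -1.0, "ax": 0, "ay": 0, "az": 0, "grip": 46},
  {"dx": 0, "dy": 0, "dz": -2.1, "ax": 0, "ay": 0, "az": 0, "grip": 46},
  {"dx": 0, "dy": 0, "dz": -3.2, "ax": 0, "ay": 0, "az": 0, "grip": 46},
  {"dx": 0, "dy": 0, "dz": -4.2, "ax": 0, "ay": 0, "az": 0, "grip": 46},
  {"dx": 0, "dy": 0, "dz": -4.8, "ax": 0, "ay": 0, "az": 0, "grip": 46},
  {"dx": 0, "dy": 0, "dz": -4.9, "ax": 0, "ay": 0, "az": 0, "grip": 46},
], newtons=30)

```text
time_s: 12.62
position: [0.4902, -0.0277, 0.1689]
tool_rot: [0.004, 0.009, 1.0, 0.0]
force: [0.6, -0.0, -0.6]
opening: 0.0518
```

Run:
```python
from h import *
s=st();plan([.5375,.2561,.165],178.4)
```

```text
t 12.62 pos [ 0.4902 -0.0277  0.1689] yaw 178.97 tilt 0.4 F [ 0.6497 -0.0425 -0.6062] open 51.8 q [-0.0812  0.3161  1.974   0.0014  0.8446 -1.635 ]
plan [0.5375 0.2561 0.165 ] 178.4 d [-1.4   9.49  0.14] a [0.01 0.07 0.1 ]
```

apply_moves([
  {"dx": -0.1, "dy": 0.6, "dz": 0, "ax": 0, "ay": 0, "az": 0, "grip": 46},
  {"dx": -0.25, "dy": 1.7, "dz": 0, "ax": 0, "ay": 0.05, "az": 0, "grip": 46},
  {"dx": -0.45, "dy": 3.0, "dz": 0, "ax": 0, "ay": 0.07, "az": 0, "grip": 46},
  {"dx": -0.65, "dy": 4.3, "dz": 0, "ax": 0, "ay": 0.07, "az": 0.1, "grip": 46},
  {"dx": -0.85, "dy": 5.6, "dz": 0, "ax": 0, "ay": 0.07, "az": 0.1, "grip": 46},
  {"dx": -1.05, "dy": 6.9, "dz": 0, "ax": 0, "ay": 0.07, "az": 0.1, "grip": 46},
  {"dx": -1.2, "dy": 8.1, "dz": 0, "ax": 0, "ay": 0.07, "az": 0.1, "grip": 46},
  {"dx": -1.3, "dy": 9.0, "dz": 0.1, "ax": 0, "ay": 0.07, "az": 0.1, "grip": 46},
])

```text
time_s: 13.28
position: [0.5339, 0.2444, 0.1656]
tool_rot: [-0.0, 0.014, 1.0, 0.0]
force: [0.5, 0.5, -1.8]
opening: 0.0515
```

Run:
```python
from h import *
s=st();plan([.5375,.2561,.15],178.4)
```

```text
t 13.28 pos [0.5339 0.2444 0.1656] yaw 178.44 tilt 0.06 F [ 0.5413  0.4682 -1.8263] open 51.5 q [ 0.4085  0.4508  1.7626  0.0012  0.9282 -1.1358]
plan [0.5375 0.2561 0.15  ] 178.4 d [-0.11  0.39  0.52] a [ 0.01 -0.    0.01]
```

apply_moves([
  {"dx": -0.08, "dy": 0.25, "dz": 0, "ax": 0, "ay": 0, "az": 0, "grip": 46},
  {"dx": -0.11, "dy": 0.37, "dz": 0, "ax": 0, "ay": 0, "az": 0, "grip": 46},
  {"dx": -0.11, "dy": 0.37, "dz": 0, "ax": 0, "ay": 0, "az": 0, "grip": 46},
  {"dx": -0.11, "dy": 0.37, "dz": 0, "ax": 0, "ay": 0, "az": 0, "grip": 46},
])

```text
time_s: 13.62
position: [0.5369, 0.254, 0.1649]
tool_rot: [-0.001, 0.014, 1.0, -0.0]
force: [-0.6, -0.4, -2.8]
opening: 0.0513
```

Run:
```python
from h import *
s=st()
im=r.read_camera("wrist"); s=st();c=r.calibration("wrist"); cv2.imwrite("pics/w8.png",im[:,:,::-1])
z=s["position"][2]-.0139+.052
o=dots(im,c,z,(150,150,250,234)); print(o); print(tubpose(o))
im=r.read_camera("scene");cv2.imwrite("pics/s8.png",cv2.resize(im[220:384,250:450,::-1],None,fx=4,fy=3.5,interpolation=cv2.INTER_CUBIC))
plan([.5375,.2561,.13],178.4)
```

```text
t 13.62 pos [0.5369 0.254  0.1649] yaw 178.41 tilt 0.12 F [-0.6205 -0.4195 -2.7735] open 51.3 q [ 0.4216  0.4614  1.7464  0.0008  0.9358 -1.1219]
t 13.67 pos [0.537  0.2538 0.1652] yaw 178.38 tilt 0.1 F [ 0.134  -0.5045 -1.7504] open 51.6 q [ 0.4212  0.4609  1.7464  0.0008  0.9358 -1.1218]
{'red': (array([254.071, 359.612]), np.int32(366), array([0.5593, 0.2525, 0.2033])), 'blue': (array([206.729 , 309.3141]), np.int32(417), array([0.5347, 0.2352, 0.2033]))}
(array([0.5353, 0.2532]), np.float64(-1.8583590070219955), np.float64(30.079271919337412))
plan [0.5375 0.2561 0.13  ] 178.4 d [-0.01  0.08  1.18] a [ 0.   -0.01 -0.01]
```

View pics/w8.png

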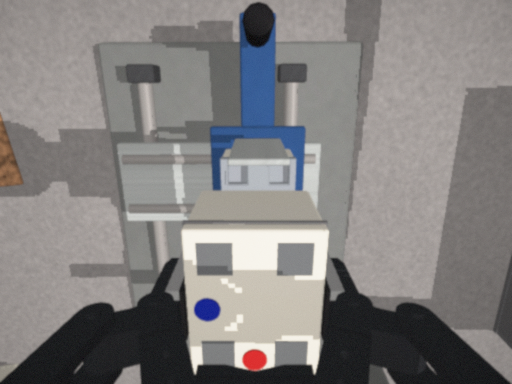

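View pics/s8.png

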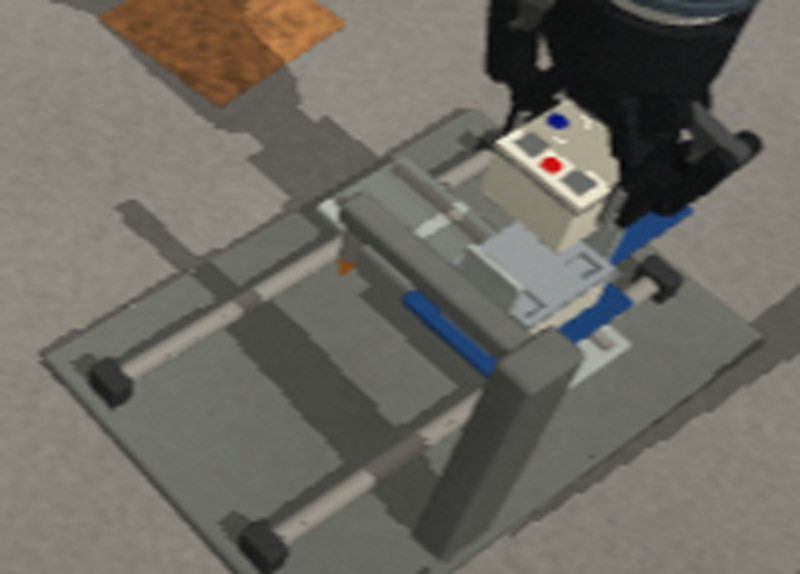

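Run:
```python
from h import *
import pickle
c=r.calibration("wrist"); pickle.dump(c,open("c8.pkl","wb"))
im=cv2.imread("pics/w8.png"); cv2.imwrite("pics/w8b.png",cv2.resize(im[120:220,190:330],None,fx=5,fy=5,interpolation=cv2.INTER_CUBIC))
s=st();plan([.5375,.2561,.13],178.4)
```

```text
t 13.72 pos [0.5372 0.2538 0.1654] yaw 178.35 tilt 0.08 F [-0.4165 -0.5029 -2.4186] open 51.7 q [ 0.421   0.4607  1.7462  0.001   0.9358 -1.1217]
plan [0.5375 0.2561 0.13  ] 178.4 d [-0.01  0.08  1.18] a [ 0.   -0.01 -0.01]
```

View pics/w8b.png

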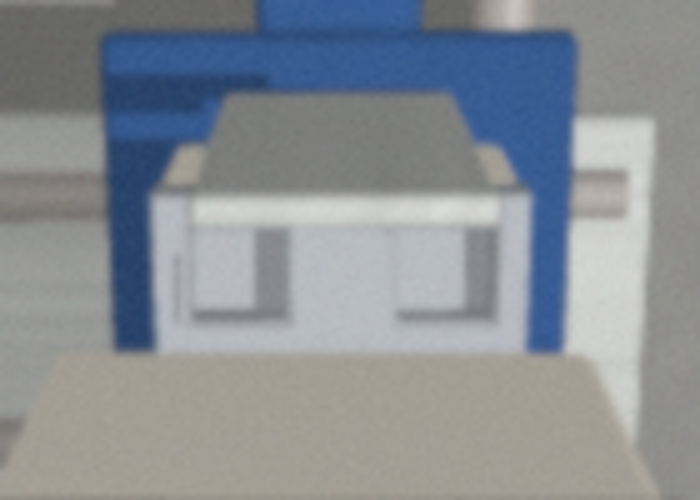

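Run:
```python
from h import *
import pickle
c=pickle.load(open("c8.pkl","rb"))
def W(x,y): return ((x+.5)/5-.5+190,(y+.5)/5-.5+120)
for p in [(192,320),(291,320),(397,320),(497,320)]: print(px2w(c,*W(*p),.086))
for p in [(155,300),(530,300)]: print("lid edges",px2w(c,*W(*p),.086))
```

```text
[0.5209 0.235  0.086 ]
[0.5213 0.2489 0.086 ]
[0.5217 0.2637 0.086 ]
[0.5221 0.2778 0.086 ]
lid edges [0.5178 0.23   0.086 ]
lid edges [0.5193 0.2824 0.086 ]
```

Run:
```python
from h import *
s=st();plan([.5378,.2563,.108],178.4)
```

```text
t 13.72 pos [0.5372 0.2538 0.1654] yaw 178.35 tilt 0.08 F [-0.4165 -0.5029 -2.4186] open 51.7 q [ 0.421   0.4607  1.7462  0.001   0.9358 -1.1217]
plan [0.5378 0.2563 0.108 ] 178.4 d [-0.02  0.08  1.91] a [ 0.   -0.01 -0.01]
```

apply_moves([
  {"dx": -0.02, "dy": 0.1, "dz": 0.2, "ax": 0, "ay": 0, "az": 0, "grip": 46},
  {"dx": -0.02, "dy": 0.1, "dz": 0.5, "ax": 0, "ay": 0, "az": 0, "grip": 46},
  {"dx": -0.02, "dy": 0.1, "dz": 0.9, "ax": 0, "ay": 0, "az": 0, "grip": 46},
  {"dx": -0.02, "dy": 0.1, "dz": 1.3, "ax": 0, "ay": 0, "az": 0, "grip": 46},
  {"dx": -0.02, "dy": 0.1, "dz": 1.6, "ax": 0, "ay": 0, "az": 0, "grip": 46},
  {"dx": -0.02, "dy": 0.1, "dz": 1.8, "ax": 0, "ay": 0, "az": 0, "grip": 46},
  {"dx": -0.02, "dy": 0.1, "dz": 1.9, "ax": 0, "ay": 0, "az": 0, "grip": 46},
  {"dx": -0.02, "dy": 0.1, "dz": 1.9, "ax": 0, "ay": 0, "az": 0, "grip": 46},
])

```text
time_s: 14.38
position: [0.5373, 0.2566, 0.1073]
tool_rot: [-0.001, 0.014, 1.0, -0.0]
force: [0.9, -0.5, -2.0]
opening: 0.0516
```

Run:
```python
from h import *
s=st();plan([.5378,.2563,.1],178.4)
```

```text
t 14.38 pos [0.5373 0.2566 0.1073] yaw 178.36 tilt 0.17 F [ 0.8675 -0.4918 -2.0398] open 51.6 q [ 0.4252  0.5453  1.77    0.001   0.8291 -1.1177]
plan [0.5378 0.2563 0.1   ] 178.4 d [-0.02 -0.01  0.24] a [-0.01 -0.03 -0.01]
```

apply_moves([
  {"dx": -0.02, "dy": -0.01, "dz": 0.08, "ax": 0, "ay": -0.03, "az": 0, "grip": 46},
  {"dx": -0.02, "dy": -0.01, "dz": 0.16, "ax": 0, "ay": -0.03, "az": 0, "grip": 46},
  {"dx": -0.02, "dy": -0.01, "dz": 0.22, "ax": 0, "ay": -0.03, "az": 0, "grip": 46},
  {"dx": -0.02, "dy": -0.01, "dz": 0.28, "ax": 0, "ay": -0.03, "az": 0, "grip": 46},
  {"dx": -0.02, "dy": -0.01, "dz": 0.3, "ax": 0, "ay": -0.03, "az": 0, "grip": 46},
])

```text
time_s: 14.8
position: [0.5379, 0.2563, 0.0982]
tool_rot: [0.0, 0.014, 1.0, -0.0]
force: [-1.0, -0.1, -2.8]
opening: 0.0517
```

Run:
```python
from h import *
s=st();plan([.5378,.2563,.0955],178.4)
```

```text
t 14.8 pos [0.5379 0.2563 0.0982] yaw 178.36 tilt 0.04 F [-0.9657 -0.055  -2.7783] open 51.7 q [ 0.425   0.5583  1.7743 -0.0009  0.8089 -1.1166]
plan [0.5378 0.2563 0.0955] 178.4 d [0.   0.   0.09] a [-0.01  0.   -0.01]
```

apply_moves([
  {"dx": 0, "dy": 0, "dz": 0.04, "ax": 0, "ay": 0, "az": 0, "grip": 46},
  {"dx": 0, "dy": 0, "dz": 0.08, "ax": 0, "ay": 0, "az": 0, "grip": 46},
  {"dx": 0, "dy": 0, "dz": 0.1, "ax": 0, "ay": 0, "az": 0, "grip": 46},
  {"dx": 0, "dy": 0, "dz": 0.1, "ax": 0, "ay": 0, "az": 0, "grip": 46},
])

```text
time_s: 15.13
position: [0.5379, 0.2563, 0.0952]
tool_rot: [0.0, 0.014, 1.0, -0.0]
force: [-2.0, -0.6, -0.4]
opening: 0.0517
```

Run:
```python
from h import *
s=st();plan([.5378,.2563,.0945],178.4)
```

```text
t 15.13 pos [0.5379 0.2563 0.0952] yaw 178.36 tilt 0.04 F [-1.9535 -0.5678 -0.4389] open 51.7 q [ 0.425   0.5629  1.7753 -0.0009  0.8033 -1.1166]
plan [0.5378 0.2563 0.0945] 178.4 d [0.   0.   0.02] a [-0.01  0.   -0.01]
```

apply_moves([
  {"dx": 0, "dy": 0, "dz": 0.02, "ax": 0, "ay": 0, "az": 0, "grip": 46},
  {"dx": 0, "dy": 0, "dz": 0.03, "ax": 0, "ay": 0, "az": 0, "grip": 46},
  {"dx": 0, "dy": 0, "dz": 0.03, "ax": 0, "ay": 0, "az": 0, "grip": 46},
])

```text
time_s: 15.38
position: [0.5382, 0.2563, 0.0949]
tool_rot: [0.0, 0.014, 1.0, -0.0]
force: [-0.3, -1.3, 5.2]
opening: 0.0518
```

Contact at the seated height. Release and rise.

apply_moves([
  {"dx": 0, "dy": 0, "dz": 0, "ax": 0, "ay": 0, "az": 0, "grip": 62},
  {"dx": 0, "dy": 0, "dz": 0, "ax": 0, "ay": 0, "az": 0, "grip": 70},
  {"dx": 0, "dy": 0, "dz": 0, "ax": 0, "ay": 0, "az": 0, "grip": 80},
  {"dx": 0, "dy": 0, "dz": 0, "ax": 0, "ay": 0, "az": 0, "grip": 80},
  {"dx": 0, "dy": 0, "dz": 0, "ax": 0, "ay": 0, "az": 0, "grip": 80},
  {"dx": 0, "dy": 0, "dz": 0, "ax": 0, "ay": 0, "az": 0, "grip": 80},
])

```text
time_s: 15.88
position: [0.5381, 0.2563, 0.0948]
tool_rot: [0.0, 0.014, 1.0, -0.0]
force: [0.1, 0.0, -0.6]
opening: 0.08
```

apply_moves([
  {"dx": 0, "dy": 0, "dz": -0.5, "ax": 0, "ay": 0, "az": 0, "grip": 80},
  {"dx": 0, "dy": 0, "dz": -1.3, "ax": 0, "ay": 0, "az": 0, "grip": 80},
  {"dx": 0, "dy": 0, "dz": -2.2, "ax": 0, "ay": 0, "az": 0, "grip": 80},
  {"dx": 0, "dy": 0, "dz": -3.0, "ax": 0, "ay": 0, "az": 0, "grip": 80},
  {"dx": 0, "dy": 0, "dz": -3.3, "ax": 0, "ay": 0, "az": 0, "grip": 80},
  {"dx": 0, "dy": 0, "dz": -3.3, "ax": 0, "ay": 0, "az": 0, "grip": 80},
  {"dx": 0, "dy": 0, "dz": -3.3, "ax": 0, "ay": 0, "az": 0, "grip": 80},
])

```text
time_s: 16.47
position: [0.5379, 0.2563, 0.1935]
tool_rot: [0.001, 0.014, 1.0, -0.0]
force: [-0.3, -0.1, -1.2]
opening: 0.0801
```

Run:
```python
from h import *
import pickle
s=st()
im=r.read_camera("wrist"); s=st();c=r.calibration("wrist"); cv2.imwrite("pics/w9.png",im[:,:,::-1]); pickle.dump(c,open("c9.pkl","wb"))
o=dots(im,c,.133,(150,120,250,234)); print(o); print(tubpose(o))
im=r.read_camera("scene");cv2.imwrite("pics/s9.png",cv2.resize(im[220:384,250:450,::-1],None,fx=4,fy=3.5,interpolation=cv2.INTER_CUBIC)); c=r.calibration("scene")
o=dots(im,c,.133,(340,230,90,80)); print(o); print(tubpose(o))
```

```text
t 16.47 pos [0.5379 0.2563 0.1935] yaw 178.36 tilt 0.06 F [-0.2727 -0.1303 -1.2447] open 80.1 q [ 0.4251  0.4256  1.7257 -0.0009  0.9895 -1.1166]
t 16.52 pos [0.5373 0.256  0.1926] yaw 178.36 tilt 0.08 F [1.2085 0.6391 0.338 ] open 80.2 q [ 0.4251  0.4267  1.7264 -0.0009  0.9896 -1.1167]
{'red': (array([254.4911, 244.9375]), np.int32(112), array([0.5592, 0.2547, 0.133 ])), 'blue': (array([227.4154, 212.3846]), np.int32(130), array([0.5348, 0.2376, 0.133 ]))}
(array([0.5353, 0.2555]), np.float64(-1.655499688753111), np.float64(29.791806013497112))
{'red': (array([379.9333, 288.6   ]), np.int32(15), array([0.5613, 0.256 , 0.133 ])), 'blue': (array([381.3846, 276.3846]), np.int32(13), array([0.5373, 0.2387, 0.133 ]))}
(array([0.5375, 0.2566]), np.float64(-1.0149532439564373), np.float64(29.630574923364005))
```

View pics/w9.png

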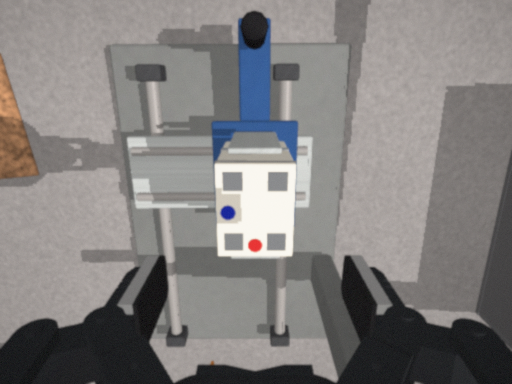

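View pics/s9.png

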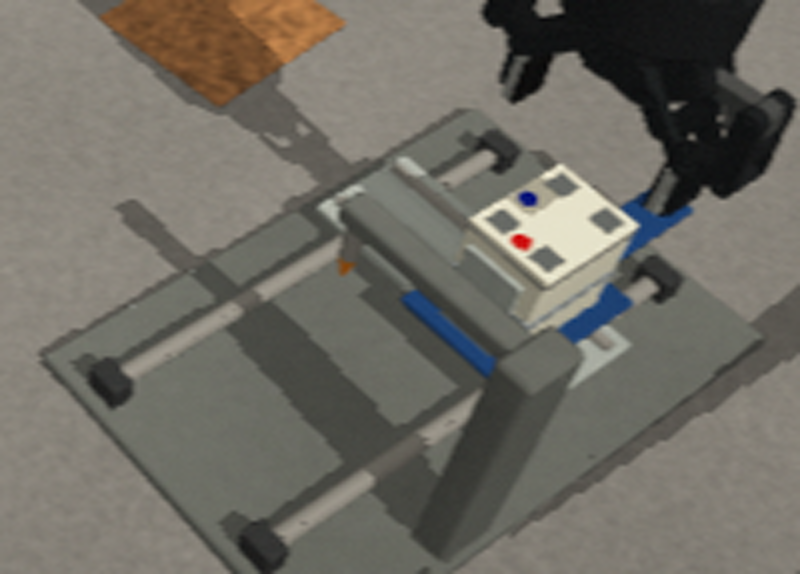

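Run:
```python
from h import *
a=cv2.imread("pics/top0.png"); cv2.imwrite("pics/p_top.png",cv2.resize(a[150:180,85:125],None,fx=16,fy=16,interpolation=cv2.INTER_NEAREST))
a=cv2.imread("pics/scene0.png"); cv2.imwrite("pics/p_sc.png",cv2.resize(a[280:310,320:360],None,fx=16,fy=16,interpolation=cv2.INTER_NEAREST))
a=cv2.imread("pics/w9.png"); cv2.imwrite("pics/p_w.png",cv2.resize(a[344:384,190:240],None,fx=14,fy=14,interpolation=cv2.INTER_NEAREST))
```

```text
(no output)
```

View pics/p_top.png

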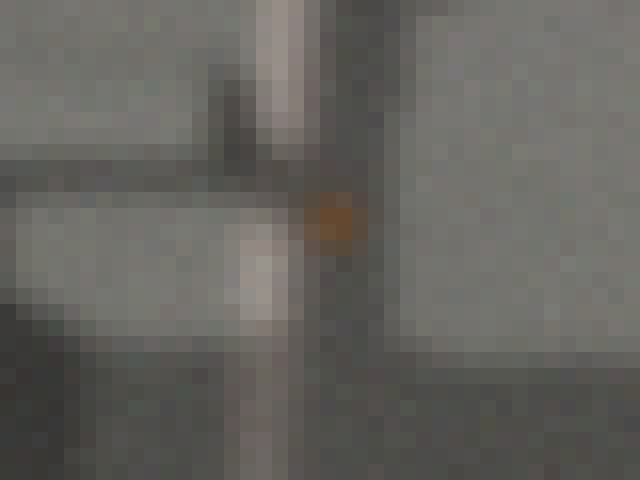

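View pics/p_sc.png

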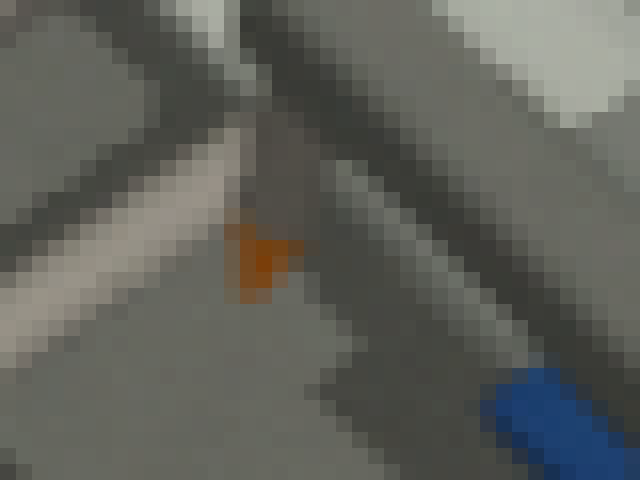

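View pics/p_w.png

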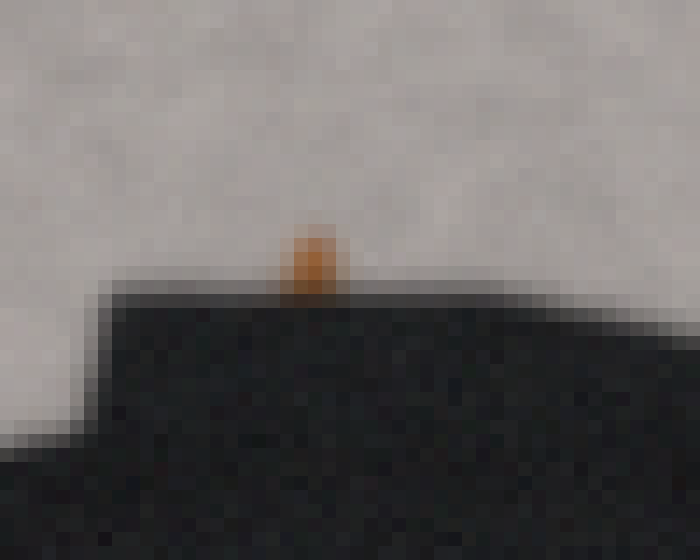

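Run:
```python
from h import *
import pickle
print("wrist",px2w(pickle.load(open("c9.pkl","rb")),212.0,359.8,.143))
t=r.calibration("top");s=r.calibration("scene")
print("top",px2w(t,105.5,163.6,.143),px2w(t,106.1,164.4,.143))
print("scene",px2w(s,335.4,298.0,.143))
P=[.652,.2225,.143]
for h in (0,.01,.02): print(h,w2px(t,[P[0],P[1],.143+h]),w2px(s,[P[0],P[1],.143+h]))
c=pickle.load(open("c6.pkl","rb"));print("handle top",px2w(c,246,24,.108))
st(); plan([.4235,.2595,.16],178.4)
```

```text
wrist [0.6478 0.2209 0.143 ]
top [0.6528 0.2228 0.143 ] [0.6508 0.2213 0.143 ]
scene [0.6518 0.2221 0.143 ]
0 [105.5968 163.9069] [335.4614 298.1895]
0.01 [103.9547 162.7969] [336.2358 295.3667]
0.02 [102.2776 161.6634] [337.0237 292.4949]
handle top [0.4207 0.2586 0.108 ]
t 16.57 pos [0.5371 0.2559 0.1921] yaw 178.36 tilt 0.13 F [0.0419 0.6441 0.092 ] open 80.0 q [ 0.4251  0.4273  1.7267 -0.0009  0.9897 -1.1166]
plan [0.4235 0.2595 0.16  ] 178.4 d [3.79 0.01 1.08] a [-0.02 -0.02 -0.01]
```

apply_moves([
  {"dx": 0.8, "dy": 0, "dz": 0, "ax": 0, "ay": 0, "az": 0, "grip": 60},
  {"dx": 2.0, "dy": 0, "dz": 0, "ax": 0, "ay": 0, "az": 0, "grip": 60},
  {"dx": 3.1, "dy": 0.01, "dz": 0, "ax": 0, "ay": 0, "az": 0, "grip": 60},
  {"dx": 3.7, "dy": 0.01, "dz": 0.8, "ax": 0, "ay": 0, "az": 0, "grip": 60},
  {"dx": 3.82, "dy": 0.01, "dz": 1.6, "ax": 0, "ay": 0, "az": 0, "grip": 60},
  {"dx": 3.82, "dy": 0.01, "dz": 2.0, "ax": 0, "ay": 0, "az": 0, "grip": 60},
  {"dx": 3.82, "dy": 0.01, "dz": 2.0, "ax": 0, "ay": 0, "az": 0, "grip": 60},
])

```text
time_s: 17.15
position: [0.4194, 0.258, 0.1288]
tool_rot: [-0.004, 0.014, 1.0, -0.003]
force: [-0.3, -0.7, -0.4]
opening: 0.0599
```

Run:
```python
from h import *
st(); plan([.4222,.2593,.069],178.4)
im=r.read_camera("wrist");cv2.imwrite("pics/w10.png",im[:,:,::-1])
```

```text
t 17.15 pos [0.4194 0.258  0.1288] yaw 178.4 tilt 0.55 F [-0.3349 -0.7003 -0.3595] open 59.9 q [ 0.5277  0.3914  1.984  -0.0007  0.7757 -1.0146]
plan [0.4222 0.2593 0.069 ] 178.4 d [-0.11  0.06  1.99] a [-0.05 -0.08 -0.  ]
```

View pics/w10.png

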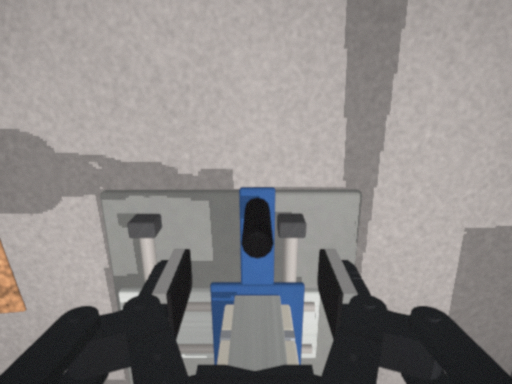

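Handle top at (257,244) px, centred between the fingers. Descend over it.

apply_moves([
  {"dx": -0.09, "dy": 0.05, "dz": 0.3, "ax": -0.05, "ay": -0.08, "az": 0, "grip": 60},
  {"dx": -0.09, "dy": 0.05, "dz": 0.8, "ax": -0.05, "ay": -0.08, "az": 0, "grip": 60},
  {"dx": -0.09, "dy": 0.05, "dz": 1.3, "ax": -0.05, "ay": -0.08, "az": 0, "grip": 60},
  {"dx": -0.09, "dy": 0.05, "dz": 1.7, "ax": -0.05, "ay": -0.08, "az": 0, "grip": 60},
  {"dx": -0.09, "dy": 0.05, "dz": 1.9, "ax": -0.05, "ay": -0.08, "az": 0, "grip": 60},
  {"dx": -0.09, "dy": 0.05, "dz": 1.95, "ax": -0.05, "ay": -0.08, "az": 0, "grip": 60},
  {"dx": -0.09, "dy": 0.05, "dz": 1.95, "ax": -0.05, "ay": -0.08, "az": 0, "grip": 60},
])

```text
time_s: 17.78
position: [0.4234, 0.2598, 0.0717]
tool_rot: [0.001, 0.014, 1.0, 0.0]
force: [0.7, -0.0, 0.5]
opening: 0.0598
```

Run:
```python
from h import *
st(); plan([.4222,.2593,.069],178.4)
im=r.read_camera("wrist");cv2.imwrite("pics/w11.png",im[:,:,::-1])
```

```text
t 17.78 pos [0.4234 0.2598 0.0717] yaw 178.37 tilt 0.14 F [ 0.7399 -0.03    0.5438] open 59.8 q [ 0.5267  0.4959  2.0045 -0.0009  0.6389 -1.015 ]
plan [0.4222 0.2593 0.069 ] 178.4 d [ 0.04 -0.02  0.09] a [ 0.01  0.02 -0.01]
```

View pics/w11.png

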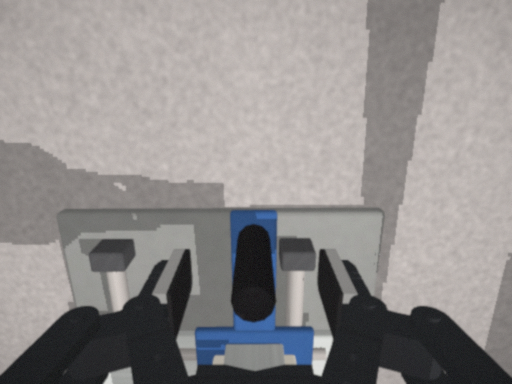

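apply_moves([
  {"dx": 0.03, "dy": -0.02, "dz": 0, "ax": 0, "ay": 0, "az": 0, "grip": 40},
  {"dx": 0.03, "dy": -0.02, "dz": 0, "ax": 0, "ay": 0, "az": 0, "grip": 30},
  {"dx": 0.03, "dy": -0.02, "dz": 0, "ax": 0, "ay": 0, "az": 0, "grip": 12},
  {"dx": 0.03, "dy": -0.02, "dz": 0, "ax": 0, "ay": 0, "az": 0, "grip": 12},
  {"dx": 0.03, "dy": -0.02, "dz": 0, "ax": 0, "ay": 0, "az": 0, "grip": 12},
  {"dx": 0.03, "dy": -0.02, "dz": 0, "ax": 0, "ay": 0, "az": 0, "grip": 12},
  {"dx": 0.03, "dy": -0.02, "dz": 0, "ax": 0, "ay": 0, "az": 0, "grip": 12},
  {"dx": 0.03, "dy": -0.02, "dz": 0, "ax": 0, "ay": 0, "az": 0, "grip": 12},
], newtons=50)

```text
time_s: 18.5
position: [0.423, 0.2595, 0.0727]
tool_rot: [0.002, 0.014, 1.0, 0.001]
force: [-1.0, -1.3, 6.3]
opening: 0.0168
```

Run:
```python
from h import *
s=st()
im=r.read_camera("scene"); c=r.calibration("scene"); cv2.imwrite("pics/s12.png",im[:,:,::-1])
o=dots(im,c,.133,(340,230,90,80)); print(o); print(tubpose(o))
im=r.read_camera("top"); c=r.calibration("top"); cv2.imwrite("pics/t12.png",cv2.resize(im[130:280,30:180,::-1],None,fx=4,fy=4,interpolation=cv2.INTER_CUBIC))
o=dots(im,c,.133,(60,170,70,80)); print(o); 
try: print(tubpose(o))
except Exception as e: print(e)
p=s["position"]; plan(p+np.array([.0903,-.0338,0]),178.4)
```

```text
t 18.5 pos [0.423  0.2595 0.0727] yaw 178.38 tilt 0.23 F [-1.0131 -1.2538  6.283 ] open 16.8 q [ 0.5267  0.4931  2.0063 -0.0009  0.6383 -1.015 ]
{'red': (array([379.9333, 288.6   ]), np.int32(15), array([0.5613, 0.256 , 0.133 ])), 'blue': (array([381.5   , 276.3333]), np.int32(12), array([0.537 , 0.2387, 0.133 ]))}
(array([0.5374, 0.2567]), np.float64(-1.4191253518172546), np.float64(29.824958385066964))
{'red': (array([ 91.5, 202.5]), np.int32(4), array([0.5617, 0.2556, 0.133 ])), 'blue': (array([117.7333, 215.6667]), np.int32(15), array([0.5289, 0.1925, 0.133 ]))}
(array([0.5306, 0.227 ]), np.float64(25.636103902319952), np.float64(71.15017669609412))
plan [0.5133 0.2257 0.0727] 178.4 d [-3.04 -1.04  0.01] a [ 0.02  0.03 -0.  ]
```

View pics/t12.png

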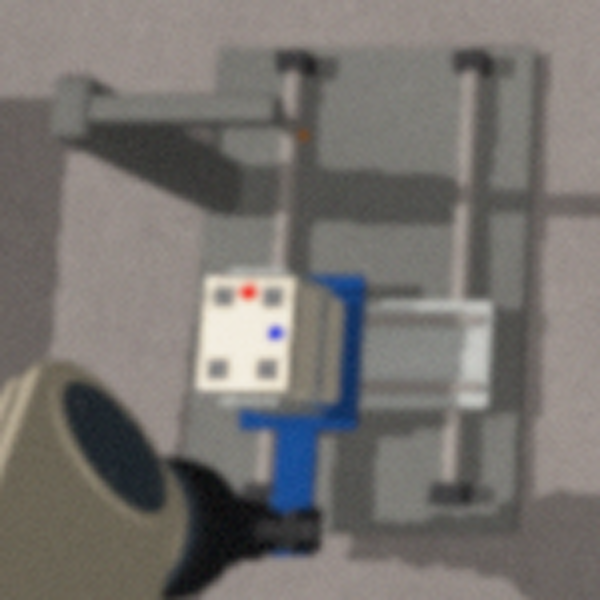

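apply_moves([
  {"dx": -0.1, "dy": -0.03, "dz": 0, "ax": 0, "ay": 0, "az": 0, "grip": 12},
  {"dx": -0.4, "dy": -0.14, "dz": 0, "ax": 0, "ay": 0, "az": 0, "grip": 12},
  {"dx": -0.8, "dy": -0.27, "dz": 0, "ax": 0, "ay": 0, "az": 0, "grip": 12},
  {"dx": -1.3, "dy": -0.44, "dz": 0, "ax": 0, "ay": 0, "az": 0, "grip": 12},
  {"dx": -1.8, "dy": -0.62, "dz": 0, "ax": 0, "ay": 0, "az": 0, "grip": 12},
  {"dx": -2.2, "dy": -0.75, "dz": 0, "ax": 0, "ay": 0, "az": 0, "grip": 12},
  {"dx": -2.5, "dy": -0.86, "dz": 0, "ax": 0, "ay": 0, "az": 0, "grip": 12},
  {"dx": -2.7, "dy": -0.92, "dz": 0, "ax": 0, "ay": 0, "az": 0, "grip": 12},
])

```text
time_s: 19.27
position: [0.5049, 0.2288, 0.0728]
tool_rot: [0.002, 0.015, 1.0, 0.001]
force: [-1.8, 1.9, 2.3]
opening: 0.0166
```

Run:
```python
from h import *
s=st(); plan([.5133,.2258,.0727],178.4)
```

```text
t 19.27 pos [0.5049 0.2288 0.0728] yaw 178.3 tilt 0.26 F [-1.7722  1.9185  2.3191] open 16.6 q [ 0.4041  0.5519  1.8789 -0.0002  0.7063 -1.1368]
plan [0.5133 0.2258 0.0727] 178.4 d [-0.28 -0.09  0.01] a [ 0.02  0.04 -0.02]
```

apply_moves([
  {"dx": -0.15, "dy": -0.05, "dz": 0, "ax": 0, "ay": 0, "az": 0, "grip": 12},
  {"dx": -0.25, "dy": -0.08, "dz": 0, "ax": 0, "ay": 0, "az": 0, "grip": 12},
  {"dx": -0.28, "dy": -0.09, "dz": 0, "ax": 0, "ay": 0, "az": 0, "grip": 12},
  {"dx": -0.28, "dy": -0.09, "dz": 0, "ax": 0, "ay": 0, "az": 0, "grip": 12},
])

```text
time_s: 19.6
position: [0.5135, 0.2258, 0.0728]
tool_rot: [0.002, 0.015, 1.0, 0.001]
force: [0.8, -0.4, -1.3]
opening: 0.0169
```

```bash
cat > chk.py <<'E'
from h import *
import sys
tag=sys.argv[1]; s=st()
for n in ("scene","top"):
    im=r.read_camera(n); c=r.calibration(n)
    h=cv2.cvtColor(im,cv2.COLOR_RGB2HSV); p=w2px(c,[.652,.222,.138]).astype(int)
    u,v=p; a=im[v-26:v+26,u-32:u+32,::-1]; cv2.imwrite(f"pics/{n}_{tag}.png",cv2.resize(a,None,fx=12,fy=11,interpolation=cv2.INTER_NEAREST)); print(n,"crop origin",u-32,v-26)
    o=dots(im,c,.133,(u-32,v-26,64,52)); print({k:(x and (x[0].round(2),x[1],x[2])) for k,x in o.items()})
    print("ptr px",w2px(c,[.6515,.2221,.143]))
E
python3 chk.py r1
```

```text
t 19.6 pos [0.5135 0.2258 0.0728] yaw 178.31 tilt 0.29 F [ 0.8473 -0.4193 -1.2909] open 16.9 q [ 0.3932  0.5587  1.8644 -0.0007  0.7135 -1.1475]
scene crop origin 302 273
{'red': (array([334.62, 301.  ]), np.int32(16), array([0.6522, 0.2225, 0.133 ])), 'blue': (array([315., 312.]), np.int32(1), array([0.6982, 0.2171, 0.133 ]))}
ptr px [335.5013 297.9014]
top crop origin 74 138
{'red': (array([107.17, 165.17]), np.int32(6), array([0.6516, 0.2226, 0.133 ])), 'blue': (array([132.55, 166.55]), np.int32(11), array([0.6466, 0.1616, 0.133 ]))}
ptr px [105.7562 164.107 ]
```

View pics/scene_r1.png

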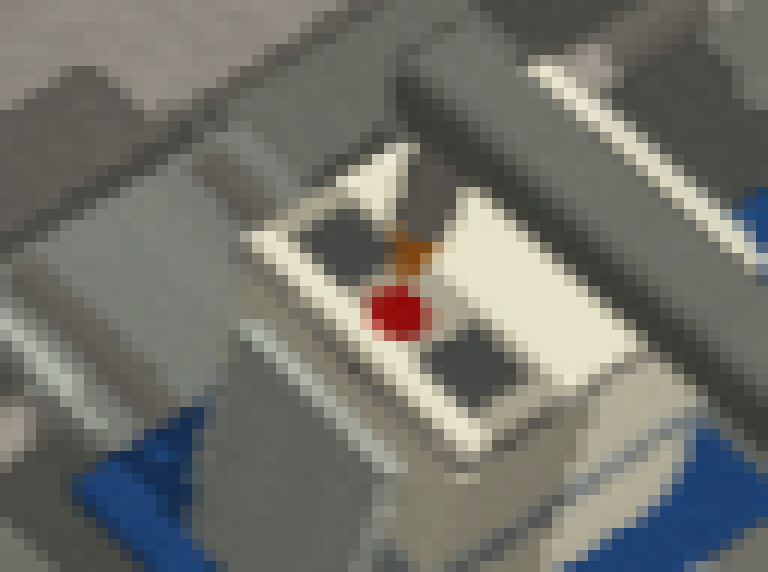

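View pics/top_r1.png

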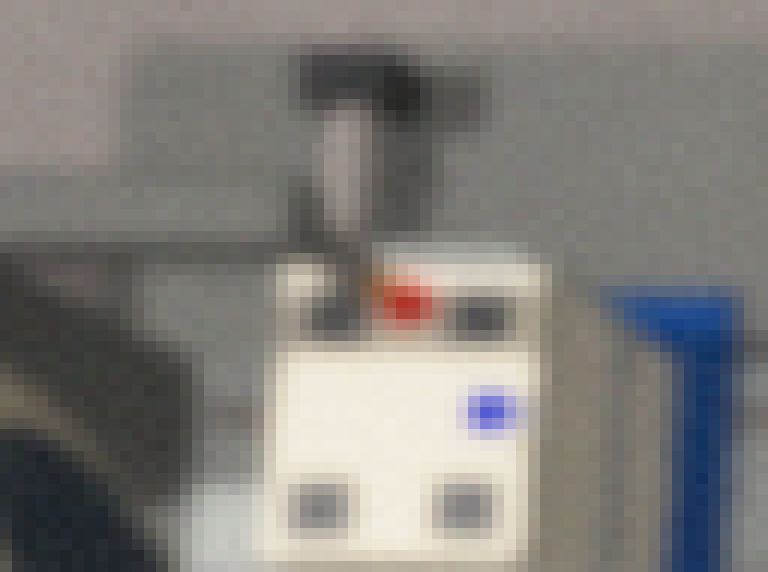

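apply_moves([
  {"dx": 0, "dy": 0, "dz": 0, "ax": 0, "ay": 0, "az": 0, "grip": 12},
  {"dx": 0, "dy": 0, "dz": 0, "ax": 0, "ay": 0, "az": 0, "grip": 12},
  {"dx": 0, "dy": 0, "dz": 0, "ax": 0, "ay": 0, "az": 0, "grip": 12},
  {"dx": 0, "dy": 0, "dz": 0, "ax": 0, "ay": 0, "az": 0, "grip": 12},
  {"dx": 0, "dy": 0, "dz": 0, "ax": 0, "ay": 0, "az": 0, "grip": 12},
  {"dx": 0, "dy": 0, "dz": 0, "ax": 0, "ay": 0, "az": 0, "grip": 12},
  {"dx": 0, "dy": 0, "dz": 0, "ax": 0, "ay": 0, "az": 0, "grip": 12},
  {"dx": 0, "dy": 0, "dz": 0, "ax": 0, "ay": 0, "az": 0, "grip": 12},
])

```text
time_s: 20.37
position: [0.5131, 0.2258, 0.0729]
tool_rot: [0.002, 0.015, 1.0, 0.001]
force: [1.4, -1.5, 0.2]
opening: 0.0167
```

```bash
python3 chk.py r2
python3 - <<'E'
from h import *
s=st(); th=np.radians(-1.6); R=np.array([[np.cos(th),-np.sin(th)],[np.sin(th),np.cos(th)]])
d=R@np.array([.024,.018]); print(d)
p=s["position"].copy(); p[:2]+=d; plan(p,178.4)
E
```

```text
t 20.37 pos [0.5131 0.2258 0.0729] yaw 178.33 tilt 0.26 F [ 1.4071 -1.467   0.2331] open 16.7 q [ 0.3936  0.5584  1.8649 -0.0008  0.7137 -1.1475]
scene crop origin 302 273
{'red': (array([334.76, 301.  ]), np.int32(17), array([0.652 , 0.2226, 0.133 ])), 'blue': None}
ptr px [335.5013 297.9014]
top crop origin 74 138
{'red': (array([107.17, 165.17]), np.int32(6), array([0.6516, 0.2226, 0.133 ])), 'blue': (array([131.58, 172.51]), np.int32(45), array([0.632 , 0.1634, 0.133 ]))}
ptr px [105.7562 164.107 ]
t 20.47 pos [0.5131 0.2258 0.0728] yaw 178.32 tilt 0.26 F [ 1.0646 -0.2743  0.4457] open 16.7 q [ 0.3935  0.5585  1.8649 -0.0008  0.7137 -1.1474]
[0.0245 0.0173]
plan [0.5376 0.2431 0.0728] 178.4 d [-0.8  0.6  0. ] a [ 0.01  0.04 -0.01]
```

apply_moves([
  {"dx": 0, "dy": 0, "dz": 0, "ax": 0, "ay": 0, "az": 0, "grip": 12},
  {"dx": 0, "dy": 0, "dz": 0, "ax": 0, "ay": 0, "az": 0, "grip": 12},
  {"dx": -0.1, "dy": 0.08, "dz": 0, "ax": 0, "ay": 0, "az": 0, "grip": 12},
  {"dx": -0.28, "dy": 0.21, "dz": 0, "ax": 0, "ay": 0, "az": 0, "grip": 12},
  {"dx": -0.48, "dy": 0.36, "dz": 0, "ax": 0, "ay": 0, "az": 0, "grip": 12},
  {"dx": -0.66, "dy": 0.49, "dz": 0, "ax": 0, "ay": 0, "az": 0, "grip": 12},
  {"dx": -0.76, "dy": 0.56, "dz": 0, "ax": 0, "ay": 0, "az": 0, "grip": 12},
  {"dx": -0.8, "dy": 0.59, "dz": 0, "ax": 0, "ay": 0, "az": 0, "grip": 12},
])

```text
time_s: 21.13
position: [0.5384, 0.2433, 0.0728]
tool_rot: [0.002, 0.015, 1.0, 0.001]
force: [-1.6, -0.9, 1.5]
opening: 0.0169
```

```bash
python3 chk.py b1
python3 - <<'E'
from h import *
plan([.5376,.2429,.0728],178.35)
E
```

```text
t 21.13 pos [0.5384 0.2433 0.0728] yaw 178.34 tilt 0.28 F [-1.6401 -0.8636  1.4589] open 16.9 q [ 0.4046  0.5905  1.7964 -0.0008  0.7498 -1.1366]
scene crop origin 302 273
{'red': (array([331.85, 314.75]), np.int32(20), array([0.6768, 0.2402, 0.133 ])), 'blue': (array([334.57, 301.07]), np.int32(14), array([0.6524, 0.2225, 0.133 ]))}
ptr px [335.5013 297.9014]
top crop origin 74 138
{'red': (array([100.5, 155.5]), np.int32(4), array([0.676 , 0.2397, 0.133 ])), 'blue': (array([125.67, 170.14]), np.int32(21), array([0.6382, 0.1778, 0.133 ]))}
ptr px [105.7562 164.107 ]
plan [0.5376 0.2429 0.0728] 178.35 d [ 0.03 -0.01  0.  ] a [ 0.02  0.05 -0.  ]
```

View pics/scene_b1.png

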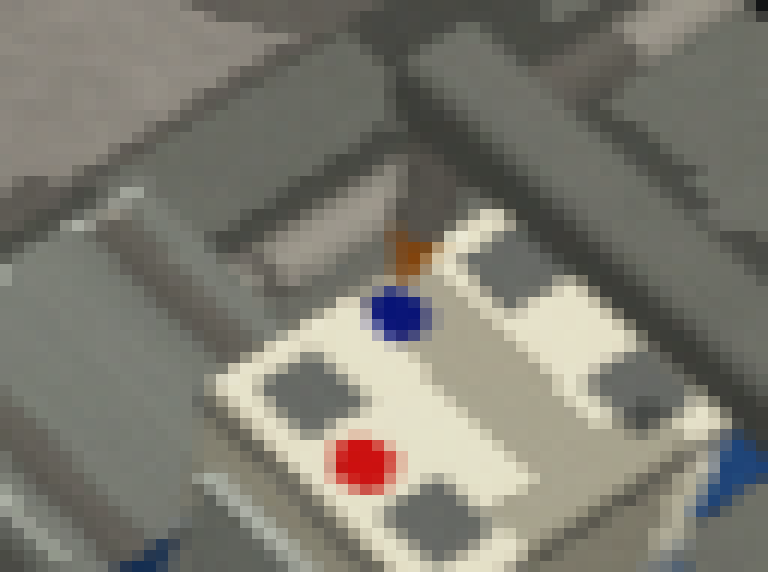

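View pics/top_b1.png

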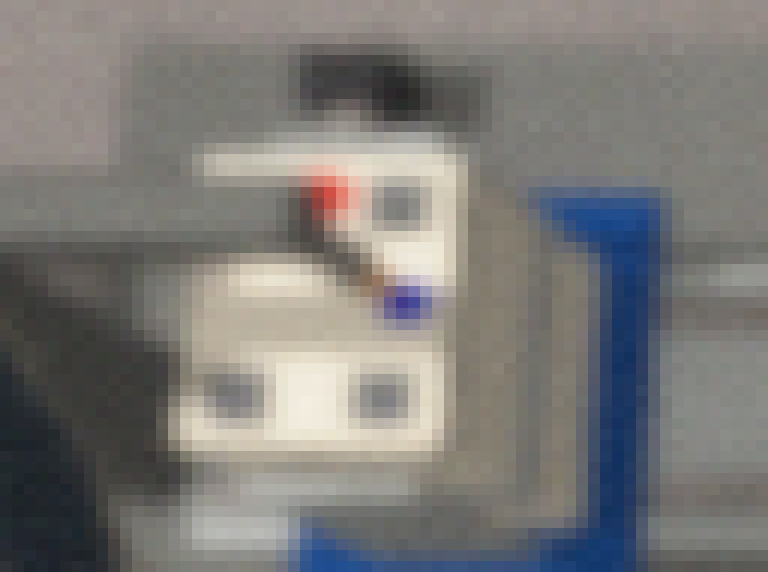

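apply_moves([
  {"dx": 0.02, "dy": -0.01, "dz": 0, "ax": 0, "ay": 0, "az": 0, "grip": 12},
  {"dx": 0.02, "dy": -0.01, "dz": 0, "ax": 0, "ay": 0, "az": 0, "grip": 12},
  {"dx": 0.02, "dy": -0.01, "dz": 0, "ax": 0, "ay": 0, "az": 0, "grip": 12},
  {"dx": 0.02, "dy": -0.01, "dz": 0, "ax": 0, "ay": 0, "az": 0, "grip": 12},
])

```text
time_s: 21.57
position: [0.5379, 0.2431, 0.0729]
tool_rot: [0.003, 0.015, 1.0, 0.001]
force: [2.0, 1.1, -2.6]
opening: 0.0171
```

apply_moves([
  {"dx": 0, "dy": 0, "dz": 0, "ax": 0, "ay": 0, "az": 0, "grip": 24},
  {"dx": 0, "dy": 0, "dz": 0, "ax": 0, "ay": 0, "az": 0, "grip": 40},
  {"dx": 0, "dy": 0, "dz": 0, "ax": 0, "ay": 0, "az": 0, "grip": 60},
  {"dx": 0, "dy": 0, "dz": 0, "ax": 0, "ay": 0, "az": 0, "grip": 60},
  {"dx": 0, "dy": 0, "dz": 0, "ax": 0, "ay": 0, "az": 0, "grip": 60},
  {"dx": 0, "dy": 0, "dz": 0, "ax": 0, "ay": 0, "az": 0, "grip": 60},
])

```text
time_s: 22.07
position: [0.5379, 0.2431, 0.073]
tool_rot: [0.003, 0.015, 1.0, 0.001]
force: [0.4, -0.5, -0.5]
opening: 0.0599
```

```bash
python3 chk.py b2
```

```text
t 22.07 pos [0.5379 0.2431 0.073 ] yaw 178.33 tilt 0.37 F [ 0.3656 -0.5035 -0.5125] open 59.9 q [ 0.4045  0.5892  1.7987 -0.0004  0.7472 -1.1368]
scene crop origin 302 273
{'red': (array([332. , 314.5]), np.int32(16), array([0.6762, 0.24  , 0.133 ])), 'blue': (array([334.64, 300.79]), np.int32(14), array([0.6518, 0.2222, 0.133 ]))}
ptr px [335.5013 297.9014]
top crop origin 74 138
{'red': (array([100.5, 155.5]), np.int32(4), array([0.676 , 0.2397, 0.133 ])), 'blue': (array([124.31, 159.44]), np.int32(16), array([0.6647, 0.1819, 0.133 ]))}
ptr px [105.7562 164.107 ]
```

apply_moves([
  {"dx": 0, "dy": 0, "dz": -0.4, "ax": 0, "ay": 0, "az": 0, "grip": 60},
  {"dx": 0, "dy": 0, "dz": -1.0, "ax": 0, "ay": 0, "az": 0, "grip": 60},
  {"dx": 0, "dy": 0, "dz": -1.8, "ax": 0, "ay": 0, "az": 0, "grip": 60},
  {"dx": 0.3, "dy": 0, "dz": -2.7, "ax": 0, "ay": 0, "az": 0, "grip": 60},
  {"dx": 1.0, "dy": 0, "dz": -3.6, "ax": 0, "ay": 0, "az": 0, "grip": 60},
  {"dx": 1.8, "dy": 0, "dz": -4.0, "ax": 0, "ay": 0, "az": 0, "grip": 60},
  {"dx": 2.3, "dy": 0, "dz": -4.0, "ax": 0, "ay": 0, "az": 0, "grip": 60},
  {"dx": 2.5, "dy": 0, "dz": -4.0, "ax": 0, "ay": 0, "az": 0, "grip": 60},
])

```text
time_s: 22.83
position: [0.4607, 0.2451, 0.1943]
tool_rot: [0.004, 0.014, 1.0, 0.002]
force: [-0.3, 0.0, 0.1]
opening: 0.0599
```

```bash
python3 chk.py b3
python3 - <<'E'
from h import *
im=r.read_camera("scene"); cv2.imwrite("pics/s_end.png",im[:,:,::-1])
im=r.read_camera("top"); cv2.imwrite("pics/t_end.png",im[:,:,::-1])
E
```

```text
t 22.83 pos [0.4607 0.2451 0.1943] yaw 178.36 tilt 0.45 F [-0.2738  0.0205  0.1425] open 59.9 q [ 0.4664  0.3193  1.8917 -0.0007  0.9228 -1.0754]
scene crop origin 302 273
{'red': (array([332. , 314.5]), np.int32(16), array([0.6762, 0.24  , 0.133 ])), 'blue': (array([334.8, 300.8]), np.int32(15), array([0.6516, 0.2224, 0.133 ]))}
ptr px [335.5013 297.9014]
top crop origin 74 138
{'red': (array([100.67, 155.67]), np.int32(3), array([0.6756, 0.2393, 0.133 ])), 'blue': (array([126.31, 167.12]), np.int32(16), array([0.6456, 0.1765, 0.133 ]))}
ptr px [105.7562 164.107 ]
```

View pics/s_end.png

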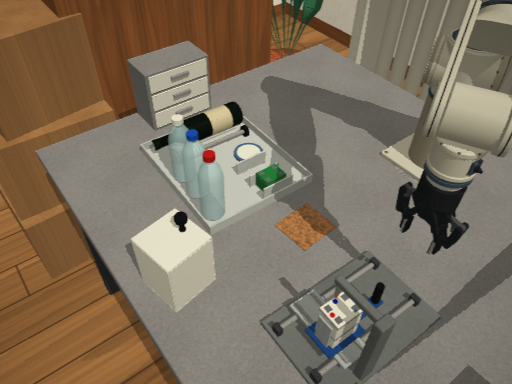

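View pics/top_b3.png

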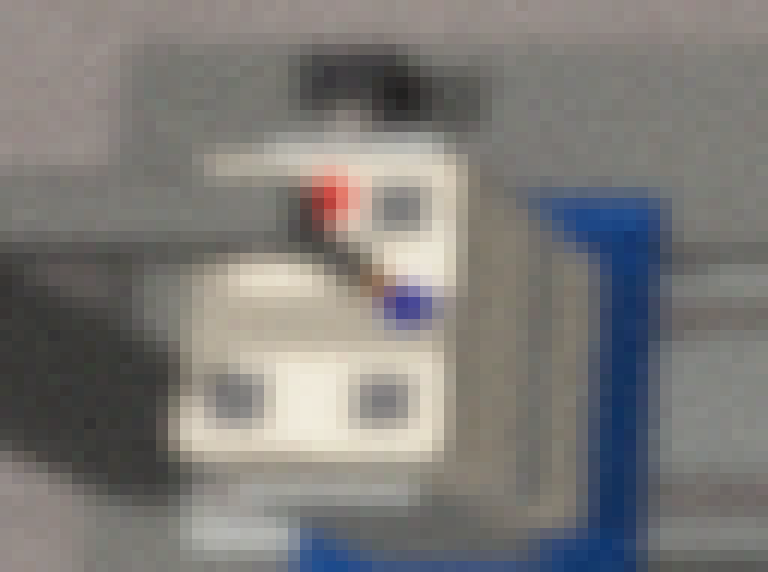

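Run:
```python
from h import *
print(r.hand_in())
```

```text
the job is handed in; nothing more can be done
None
```

The job was carried out as asked and handed in at about 23 s of the 72 s allowed; no verdict was reported.

- **Tub handling:** I gripped the tub across its short ends, lifted it out of its lane, stood it upright on the cork mat and let go. I then took it by its long sides and lowered it into the recesses. It met light contact (about 5 N) at the expected seated height and was released there.
- **Slide:** I moved it by the handle and held still for about 1 s with the red dot under the pointer. I then moved on until the blue dot was under it, released the handle and backed away.

**Last checks**
- **Red stop:** in the scene camera the red dot was about 0.6 mm from the pointer.
- **Blue stop:** in the scene camera the blue dot was about 0.4 mm from the pointer after release. The top camera picture looked right too, judged by eye. My automatic blue detection there picked up the blue carrier instead of the dot, so I did not use it.
- **Disagreement:** one wrist-camera reading at the edge of its picture put the pointer about 4 mm short in x. I set it aside because the scene and top cameras agreed with each other.
- **Bystanders:** the green tub and the other tray items looked unmoved in the last picture.

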